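# Glue-up of a sandwich panel pile under the timer

### The arm

A 6-joint arm with a two-finger parallel gripper is mounted at the origin on the work surface. World frame = base frame: x ahead of the robot, y to its left, z up, the work surface at z = 0. Lengths are in m, angles in rad, forces in N, time in s.
With the tool pointing down it reaches from about 0.35 to 0.975 m from the base axis. Payload 17.4 kg.
Tool frame: the origin (TCP) lies midway between the tips of the shut fingers; the grasp point (between the pads) lies r.grip_point_offset behind it (r.grip_point_offset is the distance from the TCP to the grasp point, in m); z points along the fingers, y is the direction in which the jaws open and shut (so a half turn about z gives the same grasp; the last joint's range is limited). The gripper opens to 85 mm and grips with 20 to 120 N. Pads are 22 mm wide; open, the fingers measure 114 mm over their backs; the gripper's body (76 mm by 85 mm) begins 54 mm behind the grasp point. The pads swing forward as they close: fully open they stand 13 mm farther back than shut.
Start: joints at [-1.311, 0.116, 1.442, -0, 1.584, -0.038], TCP at [0.198, -0.645, 0.231] pointing down, gripper open.
Joint ranges: [-2.83, 2.83], [-0.83, 2.19], [0.07, 2.5], [-1.14, 4.28], [0.01, 3], [-2.97, 2.97]. Speed limits (rad/s): [1.89, 1.89, 2.22, 3.14, 3.14, 3.14].

### API

Orientations are given as a unit quaternion [x, y, z, w].
In Python, from workcell import r gives the robot as it stands.
- The arm moves only by the shell command python3 -m crank 'ROWS' [OPENING]. ROWS is JSON, a list of rows, each a list of 2 entries, a list of its own where there are three numbers: the shift along the tool's x, y, z in cm, then the turn about the tool's z in degrees. In form: [[[tx, ty, tz], yaw], ...]. A call has 1 to 8 rows; each row shifts and turns the commanded pose from where the row before left it, along the tool's axes as they then stand; what a row does not reach is not made up. A row lasts 1/8 s, in which the tool goes at most 62.5 mm and 10.7 degrees, less where a joint would pass 70% of its speed; a pose out of reach is approached as far as the arm can. A call is refused whole if a number of a shift passes 6.25 or a number of a turn 10.7, either way. A call with a gripper value outside its range is refused whole. OPENING is the opening, from -1 (shut) to 1 (fully open), so that 0 is half open, set as the call begins (- or left out, the last holds). The fingers move at their own pace and stop on an object; the grip force is fixed at half the most. Time passes only in rows, so rows that do not move let the fingers close. It gives the time, the measured TCP pose, the force and the opening at its end, in the units of the state.
- r.get_state(): the state, without advancing time (a new reading comes with each control period).
- r.get_image(name): name is "side" or "top"; returns a dict with "pixels" (384x512x3 uint8, red, green, blue), "depth" (384x512 float32, m along the optical axis (not along the pixel's ray), 0 where there is no reading), "fx", "fy", "cx", "cy" (pixels), "rvec" (rotation vector, rad) and "tvec" (3), from world to camera coordinates, as OpenCV has them. Camera axes: x right, y down, z forward; pixel columns grow to the right and rows downward; lengths in m; the calibration is good to about 2 mm. A picture is of the moment at which its call begins.
- r.hand_in(): hands the job in, once; it reports no verdict.
The state is a dict: "time": time; "joint_pos": joint angles; "qvel": joint speeds; "tau": joint torques, N m; "position": TCP position; "ee_rot": TCP orientation; "ft_force": force on the tool from outside, world axes, zero at the start; "ft_torque": the same for the moment, N m; "opening": finger opening in m.
Only numpy, scipy, OpenCV 4.12 (cv2) and the standard library are available. Lean on these libraries where they do the work, as an engineer would, in place of code of your own. Each camera call takes 0.05 s, during which the arm holds its last target.

### The job

Turn the timer dial back to off (the bar mark). Then stack all the loose red-faced panels flat and squarely on the outline of the bonding jig, one on another in any order, and set the steel press block squarely on top of the pile. When the pile is complete and pressed, turn the dial to the two-dot mark and leave everything standing so; do not knock over or shove aside the tape roll, the brush or the hardener bottle.

Things in the scene. Friction and masses are not known exactly. Their poses are not given: they have to be found in the camera images.
- dial (a joint): the timer's black dial: angle in rad, growing as it is turned clockwise seen from above, stops at 0 and 2.094. It clicks into four detents 40 degrees apart: 0 = pointer at the single white bar (off), 0.698 = one dot, 1.396 = two dots, 2.094 = three dots.
- dial_grip (a point): point on the dial's upright axis, within its grip, 88 mm above the bench; its x and y axes turn with the dial. The grip is an upright bar 56 mm long (along x), 15 mm thick (along y); its top is 12 mm above this point and its foot, on a disc of 62 mm diameter, 20 mm below. The white pointer line is on the -x half of the bar.
- timer: fixed dark grey timer box 140 x 140 x 60 mm, origin under its centre. The dial is in the middle of its top; seen from the box's centre the bar mark (off) lies along its own -x, and the dots follow clockwise seen from above, at 40, 80 and 120 degrees.
- jig: fixed aluminium bonding jig plate 140 x 120 x 10 mm, origin under its centre, with black corner lines that outline one panel (80 mm along its x, 46 mm along its y) in the middle of its top
- jig_top (a point): centre of the jig's top face, where the pile belongs; axes as the jig
- press: loose steel press block, 80 (x) x 50 (y) x 24 mm, 0.55 kg, origin at the centre of its underside; on top stands a dark grip bar 50 mm long (x), 16 mm thick (y), from 24 to 58 mm above the underside
- press_grip (a point): point on the press block's grip bar, 44 mm above the block's underside; axes as the block
- panel0: flat rigid sandwich panel with red faces and a cream core, 80 (x) x 46 (y) x 12 mm, about 60 g, lying loose on the bench; origin at its very centre (6 mm above the bench when it lies flat), z axis through its thickness; either face may be up. Three to five such panels are present, all alike.
- panel1: flat rigid sandwich panel with red faces and a cream core, 80 (x) x 46 (y) x 12 mm, about 60 g, lying loose on the bench; origin at its very centre (6 mm above the bench when it lies flat), z axis through its thickness; either face may be up. Three to five such panels are present, all alike.
- panel2: flat rigid sandwich panel with red faces and a cream core, 80 (x) x 46 (y) x 12 mm, about 60 g, lying loose on the bench; origin at its very centre (6 mm above the bench when it lies flat), z axis through its thickness; either face may be up. Three to five such panels are present, all alike.
- panel3: flat rigid sandwich panel with red faces and a cream core, 80 (x) x 46 (y) x 12 mm, about 60 g, lying loose on the bench; origin at its very centre (6 mm above the bench when it lies flat), z axis through its thickness; either face may be up. Three to five such panels are present, all alike.
- panel4: flat rigid sandwich panel with red faces and a cream core, 80 (x) x 46 (y) x 12 mm, about 60 g, lying loose on the bench; origin at its very centre (6 mm above the bench when it lies flat), z axis through its thickness; either face may be up. Three to five such panels are present, all alike.
- tape: roll of paper tape lying flat, 84 mm across, 22 mm high (bystander)
- hardener: white hardener bottle, 72 mm across, 160 mm tall, standing (bystander)
- brush: paint brush lying on the bench (bystander)
There are look-alikes about, which are no part of the job. Leave any black look-alike of the panel3 alone.

How it is judged:
By the outcome, as a careful person would: the job done as asked, in the order asked, and still so for the second after the job is handed in, with the robot touching nothing.
Of panel0, panel1, panel2, panel3, panel4 only 3 to 5 are there at a start; the rules pass over those that are not, and their reading is None.
At some moment in a run one of panel0, panel1, panel2, panel3, panel4 may be knocked a few centimetres aside while the robot is not near it.
Once in a run the grip may slacken for a moment while it holds something.
It also fails if it takes over 210 s, if anything falls off the work surface, if the arm or the gripper's body presses on something with over 40 N, if the wrist force passes 120 N, or if a joint passes its speed limit or range.

## Working session

There is one attempt and no reset: what is moved stays moved. The work goes in short steps, Python scripts to look and compute and a shell command to move; the robot and the scene stay as the last step left them, time stands still between calls to the robot, and variables do not carry over. Pictures are saved under pics/ and viewed, and the job is handed in when it is done.

```bash
ls -la; mkdir -p pics; cat > h.py <<'E'
import numpy as np, cv2
from workcell import r
def cam(n):
    im=r.get_image(n); R=cv2.Rodrigues(np.array(im['rvec'],float))[0]; im['R']=R; im['t']=np.array(im['tvec'],float).ravel(); im['C']=-R.T@im['t']; return im
def ray(im,u,v,z):
    d=im['R'].T@np.array([(u-im['cx'])/im['fx'],(v-im['cy'])/im['fy'],1.0]); s=(z-im['C'][2])/d[2]; return im['C']+s*d
def cloud(im):
    v,u=np.mgrid[0:384,0:512]; D=im['depth']
    P=np.stack([(u-im['cx'])/im['fx']*D,(v-im['cy'])/im['fy']*D,D],-1); return (P-im['t'])@im['R']
def proj(im,p):
    q=im['R']@np.array(p)+im['t']; return im['fx']*q[0]/q[2]+im['cx'],im['fy']*q[1]/q[2]+im['cy']
def save(im,f): cv2.imwrite('pics/'+f,cv2.resize(im['pixels'][:,:,::-1],None,fx=1.5,fy=1.5,interpolation=cv2.INTER_CUBIC))
E
python3 - <<'E'
from h import *
for n in('top','side'):
    im=cam(n); save(im,n+'0.png'); print(n,im['C'],im['R'].tolist(),im['fx'])
s=r.get_state(); print(s,r.grip_point_offset)
E
```

```text
total 12
drwxr-xr-x  3 agent agent 4096 Dec  6 13:06 .
drwxr-xr-x 23 root  root  4096 Dec  6 13:06 ..
drwxr-xr-x  2 agent agent 4096 Dec  6 13:06 pics
top [ 0.39914939 -0.05409525  1.21949542] [[0.006974869224798064, -0.9999756739634844, 5.1774239419877244e-05], [-0.9905302312744562, -0.006916086376378527, -0.13712048964544463], [0.13711751212251838, 0.0009051135339706584, -0.9905543743979033]] 453.97246077514995
side [0.36856265 0.57539851 0.72988932] [[-0.9721303619214472, -0.2339310996584069, -0.015453156411699281], [-0.14981474092648286, 0.6705697874678237, -0.7265615621105267], [0.18032776500474562, -0.7039974437084032, -0.6869275772746548]] 356.64957979291444
{'time': 0.1, 'joint_pos': array([-1.31081094e+00,  1.16396658e-01,  1.44220022e+00, -1.11440793e-05,
        1.58399326e+00, -3.77552901e-02]), 'qvel': array([-0.001569  , -0.00103403,  0.00064838,  0.00126104, -0.0019676 ,
       -0.00030899]), 'tau': array([ 4.07166051e-03, -7.33667636e+01, -6.33786535e+01,  8.70791268e-05,
        5.33064813e-03,  8.23938626e-05]), 'position': array([ 0.1979913 , -0.64512811,  0.2306628 ]), 'ee_rot': array([ 9.88939149e-01,  1.48320971e-01, -6.08412076e-05, -4.95050290e-04]), 'ft_force': array([-0.23485443,  0.06827186,  0.07400467]), 'ft_torque': array([ 0.02379794, -0.01072864, -0.0196191 ]), 'opening': 0.08512556139232554} 0.0187
```

View pics/top0.png

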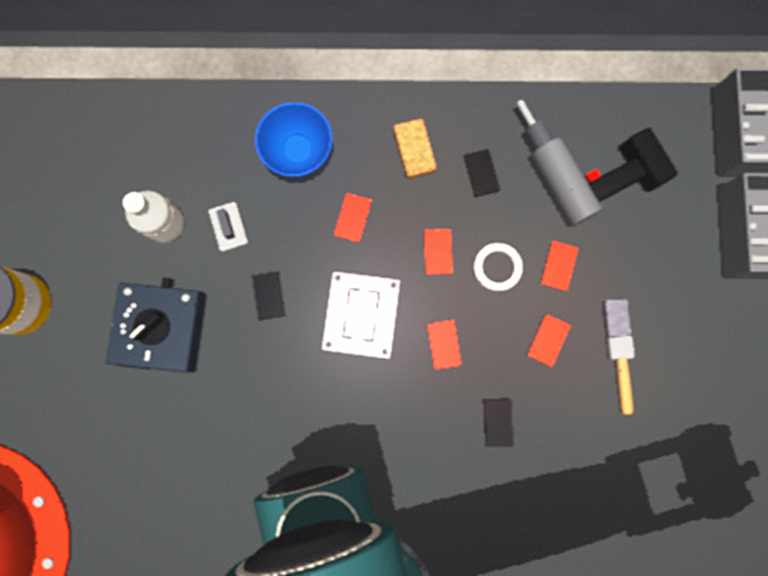

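View pics/side0.png

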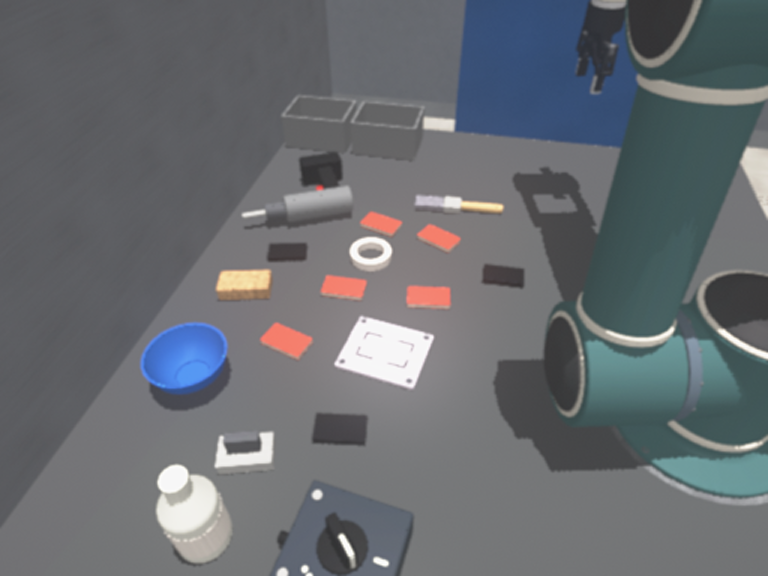

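The top view shows five red panels (about (352,217), (438,251), (560,266), (445,344), (549,340)), three black decoys, the jig at (361,315), the press at (228,225) and the timer at (155,327). Next I'll measure them.

```bash
cat > meas.py <<'E'
from h import *
def rects(im,mask,z,amin=150,amax=6000):
    out=[]
    cs,_=cv2.findContours(mask.astype(np.uint8),cv2.RETR_EXTERNAL,cv2.CHAIN_APPROX_NONE)
    for c in cs:
        if not amin<cv2.contourArea(c)<amax: continue
        P=np.array([ray(im,u,v,z)[:2] for u,v in c[:,0]])*1000
        (cx,cy),(w,h),a=cv2.minAreaRect(P.astype(np.float32))
        if w<h: w,h,a=h,w,a+90
        px=c[:,0].mean(0)
        out.append((cx,cy,w,h,(a+90)%180-90,px))
    return out
def redmask(im):
    p=im['pixels'].astype(int); return (p[...,0]>130)&(p[...,1]<110)&(p[...,2]<110)
E
python3 - <<'E'
from meas import *
ims={n:cam(n) for n in('top','side')}
for n,im in ims.items():
    C=cloud(im); m=redmask(im)
    print(n)
    for o in rects(im,m,0.012):
        u,v=o[5].astype(int); print(np.round(o[:5],1),o[5].round(),'depth pt',C[v,u].round(4))
im=ims['top'];p=im['pixels'].astype(int);C=cloud(im)
# light: jig, press
m=(p.min(-1)>150)
for z in (0.010,0.024):
  for o in rects(im,m,z,100):
    u,v=o[5].astype(int);print(z,np.round(o[:5],1),o[5].round(),C[v,u].round(4))
# timer
cr=im['pixels'][180:255,60:145,::-1]; cv2.imwrite('pics/timer.png',cv2.resize(cr,None,fx=7,fy=7,interpolation=cv2.INTER_CUBIC))
im=ims['side'];cr=im['pixels'][280:384,130:290,::-1]; cv2.imwrite('pics/timers.png',cv2.resize(cr,None,fx=5,fy=5,interpolation=cv2.INTER_CUBIC))
E
```

```text
top
[109.4 582.2 102.2  33.    4.8] [  5. 364.] depth pt [0.1231 0.5473 0.0845]
[169.3 542.4 243.5  87.5  22.7] [ 24. 342.] depth pt [0.1609 0.5388 0.0176]
[ 461.4 -342.3   86.3   52.8  -25.5] [366. 226.] depth pt [ 0.465  -0.342   0.0163]
[512.5 568.5 101.7  44.4 -10.7] [ 25. 206.] depth pt [0.5086 0.5488 0.0506]
[ 594.9 -364.7   86.9   53.1  -15.5] [373. 177.] depth pt [ 0.5963 -0.3613  0.017 ]
[ 6.327e+02 -1.470e+02  5.780e+01  5.380e+01  4.000e-01] [293. 161.] depth pt [ 0.6386 -0.1469  0.0163]
[681.    8.1  87.   53.2 -15. ] [235. 147.] depth pt [0.6771 0.0076 0.0119]
side
0.01 [ 481.4 -469.2  104.5   42.4    2.2] [412. 220.] [ 0.4818 -0.4645  0.0156]
0.01 [504.8  -9.  143.7 125.7  -7.1] [240. 210.] [ 0.5055 -0.0081  0.0116]
0.01 [ 592.8 -255.1   86.7   84.6  -89.6] [332. 177.] [ 0.5947 -0.2533  0.005 ]
0.01 [ 640.2 -724.8  104.3   32.6   -3.8] [505. 163.] [ 0.6333 -0.7179  0.0218]
0.01 [663.7 234.7  82.8  52.   18.3] [151. 151.] [0.6521 0.2221 0.068 ]
0.01 [685.9 385.6  84.5  79.2   2.9] [ 97. 142.] [0.6559 0.3405 0.1371]
0.01 [ 723.5 -727.7   50.5   38.3   -3.7] [503. 132.] [ 
[... 352 characters left out ...]
503.5  -9.5 142.1 124.2  -7.1] [240. 210.] [ 0.5055 -0.0081  0.0116]
0.024 [ 590.5 -252.8   85.7   83.7  -89.6] [332. 177.] [ 0.5947 -0.2533  0.005 ]
0.024 [ 637.5 -717.1  103.1   32.2   -3.8] [505. 163.] [ 0.6333 -0.7179  0.0218]
0.024 [660.7 231.3  81.8  51.4  18.3] [151. 151.] [0.6521 0.2221 0.068 ]
0.024 [682.5 380.5  83.6  78.3   2.9] [ 97. 142.] [0.6559 0.3405 0.1371]
0.024 [ 719.7 -719.9   49.9   37.8   -3.7] [503. 132.] [ 0.7229 -0.7271  0.0059]
0.024 [ 754.9 -384.5  151.9   33.7   28. ] [380. 119.] [ 0.7422 -0.3714  0.0662]
0.024 [ 832.5 -723.5   91.2   46.7   -3.7] [503.  91.] [ 0.8343 -0.7192  0.0294]
0.024 [ 902.3 -727.3   51.    34.7  -89.6] [502.  67.] [ 0.3991 -0.0541  1.2195]
```

View pics/timer.png

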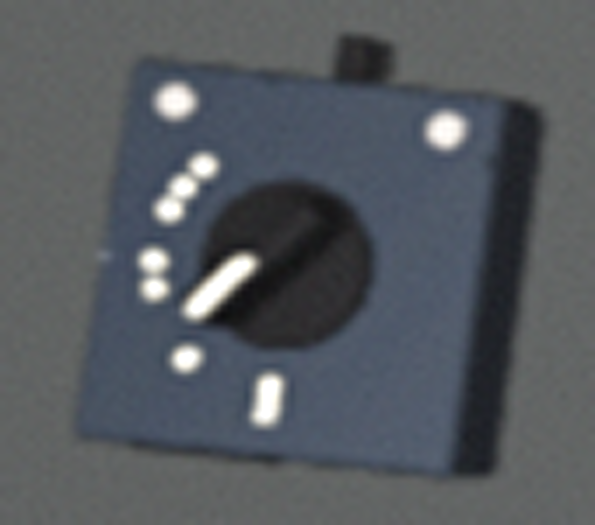

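View pics/timers.png

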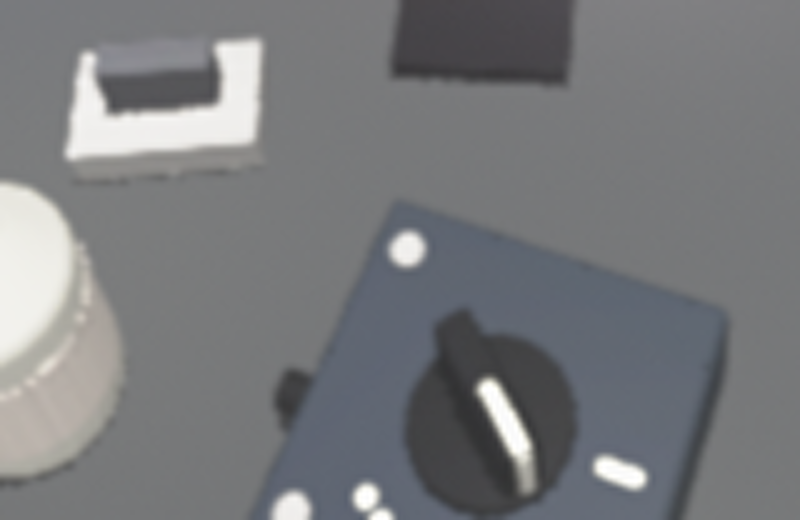

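Five reds, pointer near the one-dot mark. I'll refine the masks, since glare lost two of the panels, and triangulate heights across both views.

```bash
cat >> meas.py <<'E'
def redmask(im,th=70):
    p=cv2.GaussianBlur(im['pixels'],(3,3),0).astype(int); return (p[...,0]-np.maximum(p[...,1],p[...,2]))>th
def tri(a,pa,b,pb):
    d=[];
    for im,q in((a,pa),(b,pb)):
        v=im['R'].T@np.array([(q[0]-im['cx'])/im['fx'],(q[1]-im['cy'])/im['fy'],1.0]); d.append(v/np.linalg.norm(v))
    A=np.stack([d[0],-d[1]],1); s=np.linalg.lstsq(A,b['C']-a['C'],rcond=None)[0]
    x,y=a['C']+s[0]*d[0],b['C']+s[1]*d[1]; return (x+y)/2*1000,np.linalg.norm(x-y)*1000
def panels(a,b,z=0.012,th=70,amin=120,amax=2500):
    A=rects(a,redmask(a,th),z,amin,amax);B=rects(b,redmask(b,th),z,80,amax)
    for o in A:
        if o[2]>100 or o[2]<60 or o[3]<38: continue
        m=min(B,key=lambda q:np.hypot(q[0]-o[0],q[1]-o[1])) if B else None
        print('T',np.round(o[:5],1),o[5].round(),end=' ')
        if m and np.hypot(m[0]-o[0],m[1]-o[1])<30:
            ca=proj(a,[o[0]/1e3,o[1]/1e3,z]);cb=proj(b,[m[0]/1e3,m[1]/1e3,z]); P,e=tri(a,ca,b,cb); print('S',np.round(m[:5],1),'tri',P.round(1),'gap',round(e,1),end='')
        print()
E
python3 - <<'E'
from meas import *
a=cam('top');b=cam('side')
panels(a,b)
# dial whites: top & side
for n,im in(('top',a),('side',b)):
    p=im['pixels'].astype(int); m=(p.min(-1)>150).astype(np.uint8)
    k,l,st,ce=cv2.connectedComponentsWithStats(m)
    for i in range(1,k):
        u,v=ce[i]
        if (n=='top' and 60<u<145 and 180<v<255) or (n=='side' and 150<u<290 and v>310):
            P=ray(im,u,v,0.06);Q=ray(im,u,v,0.1); print(n,ce[i].round(1),st[i,4],'z60',(P[:2]*1e3).round(1),'z100',(Q[:2]*1e3).round(1))
# press bar: dark inside press
for n,im,(u0,u1,v0,v1) in(('top',a,(138,168,132,170)),('side',b,(140,190,284,318))):
    g=im['pixels'].astype(int).max(-1); C=cloud(im)
    m=np.zeros(g.shape,bool); m[v0:v1,u0:u1]=True
    pt=m&(C[...,2]>0.05); print(n,'bar n',pt.sum(),(C[pt].mean(0)*1e3).round(1), 'zmax',C[pt][:,2].max() if pt.sum() else 0)
    if pt.sum(): print(cv2.minAreaRect((C[pt][:,:2]*1e3).astype(np.float32)))
    pt=m&(C[...,2]>0.018)&(C[...,2]<0.032);print('face',(C[pt].mean(0)*1e3).round(1),cv2.minAreaRect((C[pt][:,:2]*1e3).astype(np.float32)))
cr=b['pixels'][205:265,215:300,::-1]; cv2.imwrite('pics/jigs.png',cv2.resize(cr,None,fx=7,fy=7,interpolation=cv2.INTER_CUBIC))
cr=a['pixels'][175:245,205:275,::-1]; cv2.imwrite('pics/jigt.png',cv2.resize(cr,None,fx=8,fy=8,interpolation=cv2.INTER_CUBIC))
# jig outline dark lines, within jig
for n,im,box in(('top',a,(215,268,181,239)),('side',b,(225,288,212,257))):
    g=im['pixels'].astype(int).max(-1); u0,u1,v0,v1=box
    c=proj(im,[.504,-.009,.01]); vv,uu=np.mgrid[0:384,0:512]
    P=np.array([ray(im,u,v,0.01)[:2] for v in range(v0,v1) for u in range(u0,u1)])
    gg=g[v0:v1,u0:u1].ravel(); sel=(gg<150)&(np.hypot(P[:,0]-.5045,P[:,1]+.009)<.054)
    print(n,'lines',sel.sum(),(P[sel].mean(0)*1e3).round(1),cv2.minAreaRect((P[sel]*1e3).astype(np.float32)))
E
```

```text
T [ 453.  -156.3   84.2   50.6    9.4] [296. 229.] S [ 452.5 -156.1   81.3   49.5   11.1] tri [ 452.8 -156.4   11.7] gap 0.5
T [ 461.6 -341.9   84.1   50.9  -25.3] [366. 226.] S [ 460.1 -342.2   82.7   50.1  -27.5] tri [ 460.9 -341.9   12.2] gap 1.5
T [ 595.1 -364.5   84.3   50.7  -16.4] [373. 177.] S [ 593.1 -363.8   80.8   49.   -16.9] tri [ 594.2 -364.7   11.3] gap 1.9
T [ 619.4 -146.2   84.2   50.3    2.9] [292. 167.] S [ 618.4 -146.6   82.2   49.4    2.2] tri [ 618.8 -146.3   12.3] gap 1.0
T [681.3   8.2  84.1  50.5 -15.4] [235. 145.] S [680.1   7.6  83.2  48.9 -14.7] tri [680.5   8.   12.5] gap 1.2
top [ 84.6 194. ] 25 z60 [537.1 390.3] z100 [532.3 375. ]
top [123.1 198.1] 22 z60 [527.3 290.8] z100 [522.8 278.9]
top [ 85.9 206.4] 37 z60 [505.2 385.1] z100 [501.6 370. ]
top [ 81.5 218.8] 22 z60 [473.3 394.5] z100 [470.7 379. ]
top [ 90.5 220.6] 37 z60 [468.8 371.2] z100 [466.4 356.6]
top [ 86.4 230.6] 13 z60 [443.4 380.2] z100 [441.9 365.2]
top [ 97.6 237. ] 25 z60 [427.6 350.7] z100 [426.6 336.7]
side [211.  329.2] 41 z60 [526.7 286.9] z100 [517.3 304.1]
side [231.  364.6] 86 z
[... 263 characters left out ...]
2599817
((532.156982421875, 103.63892364501953), (411.19573974609375, 34.676029205322266), 45.040775299072266)
face [656.6 228.4  26.1] ((660.2577514648438, 231.84939575195312), (83.41324615478516, 50.464542388916016), 18.346464157104492)
side bar n 206 [639.2 253.1  99. ] zmax 0.7298893169348204
((509.8337707519531, 388.40887451171875), (49.68583679199219, 466.0706787109375), 43.15620803833008)
face [653.  237.4  23.6] ((658.166259765625, 230.99595642089844), (80.86359405517578, 50.3261833190918), 19.785037994384766)
top lines 0 [nan nan] ((0.0, 0.0), (0.0, 0.0), 0.0)
side lines 0 [nan nan] ((0.0, 0.0), (0.0, 0.0), 0.0)<stdin>:27: RuntimeWarning: Mean of empty slice.
  ret = um.true_divide(
```

View pics/jigt.png

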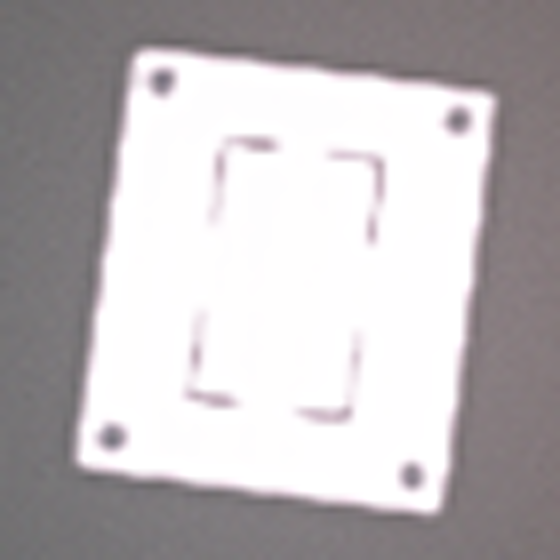

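Panel heights triangulate to 11–12.5 mm and the views agree within 2 mm. Now the dial bar, the jig outline and the press bar.

```bash
cat >> meas.py <<'E'
def blob(im,c,rad,z0,z1):
    C=cloud(im); m=(im['depth']>0)&(np.hypot(C[...,0]-c[0],C[...,1]-c[1])<rad)&(C[...,2]>z0)&(C[...,2]<z1)
    P=C[m]*1e3
    if len(P)<10: return None
    (x,y),(w,h),a=cv2.minAreaRect(P[:,:2].astype(np.float32))
    if w<h:w,h,a=h,w,a+90
    q=P[:,:2]-P[:,:2].mean(0); e=np.linalg.eigh(q.T@q)[1][:,1]
    return len(P),P.mean(0).round(1),'z95',np.percentile(P[:,2],[50,95]).round(1),'rect',np.round([x,y,w,h,(a+90)%180-90],1),'pca',round((np.degrees(np.arctan2(e[1],e[0]))+90)%180-90,1)
E
cat > go.py <<'E'
# usage: go.py x y z(mm, TCP) xdir_deg(tool x world angle, mod 180)
import sys,numpy as np
from scipy.spatial.transform import Rotation as Ro
from workcell import r
s=r.get_state();p=s['position']*1e3;R=Ro.from_quat(s['ee_rot']).as_matrix()
a=np.degrees(np.arctan2(R[1,0],R[0,0]))
print('t',round(s['time'],2),'tcp',p.round(1),'xdir',round(a,2),'tilt',np.degrees(np.arccos(-R[2,2])).round(2),'F',np.round(s['ft_force'],1),'open',round(s['opening']*1e3,1),'j1,j6',s['joint_pos'][[0,5]].round(2))
if len(sys.argv)>4:
    t=np.array([float(v) for v in sys.argv[1:4]]);d=R.T@(t-p)/10
    dy=((a-float(sys.argv[4])+90)%180)-90
    print('shift cm (present axes)',d.round(2),'yaw',round(dy,2))
E
python3 - <<'E'
from meas import *
a=cam('top');b=cam('side')
for im in(a,b):
    print('dialbar',blob(im,(.482,.344),.045,.085,.115))
    print('disc',blob(im,(.482,.344),.045,.064,.085))
    print('box',blob(im,(.482,.344),.12,.05,.064))
    print('pressbar',blob(im,(.66,.231),.04,.045,.07))
    print('pressface',blob(im,(.66,.231),.055,.018,.032))
    print('jig',blob(im,(.505,-.009),.1,.006,.02))
for n,im,box in(('top',a,(215,268,181,239)),('side',b,(225,288,212,257))):
    g=im['pixels'].astype(int).min(-1); u0,u1,v0,v1=box
    P=np.array([ray(im,u,v,0.01)[:2] for v in range(v0,v1) for u in range(u0,u1)])
    gg=g[v0:v1,u0:u1].ravel(); sel=(gg<225)&(np.hypot(P[:,0]-.5045,P[:,1]+.009)<.052)
    print(n,'lines',sel.sum(),(P[sel].mean(0)*1e3).round(1),cv2.minAreaRect((P[sel]*1e3).astype(np.float32)))
E
python3 go.py 482 344 200 0
```

```text
dialbar (177, array([475.9, 343.4, 100.3]), 'z95', array([101.6, 105.7]), 'rect', array([476. , 345.3,  57.2,  16.2, -46.6]), 'pca', np.float64(-45.4))
disc (438, array([479.3, 340.8,  69.7]), 'z95', array([69.6, 77.6]), 'rect', array([483. , 344.5,  86.4,  85. ,  51.2]), 'pca', np.float64(33.1))
box (1898, array([475.1, 340.5,  61.4]), 'z95', array([61.8, 63.8]), 'rect', array([476.8, 344.6, 140.9, 139.8,  84.2]), 'pca', np.float64(-68.1))
pressbar (137, array([658.4, 230.3,  59.1]), 'z95', array([60.1, 63.7]), 'rect', array([660.4, 231.6,  51.6,  16. ,  18.9]), 'pca', np.float64(18.5))
pressface (398, array([657. , 228.6,  26.4]), 'z95', array([26.6, 30.1]), 'rect', array([660.2, 231.9,  82.2,  50.3,  18.6]), 'pca', np.float64(15.8))
jig (2446, array([504.1,  -7.5,  12. ]), 'z95', array([12.1, 16.2]), 'rect', array([504.5,  -6.9, 193.3, 183.9, -24.2]), 'pca', np.float64(-9.5))
dialbar (329, array([474.2, 346.2,  98.3]), 'z95', array([ 99.3, 101.5]), 'rect', array([475.1, 344. ,  56.3,  15.4, -45.7]), 'pca', np.float64(-46.2))
disc (697, array([474.7, 347.6,  68.4]), 'z95', array([6
[... 399 characters left out ...]
3, array([652.8, 237.3,  23.6]), 'z95', array([23.4, 28.1]), 'rect', array([658.5, 230.6,  80.4,  50.9,  18.7]), 'pca', np.float64(25.9))
jig (1923, array([501.7,  -5.5,   9.4]), 'z95', array([ 9.4, 11.5]), 'rect', array([503. ,  -8.8, 140.3, 121.5,  -6.9]), 'pca', np.float64(-7.1))
top lines 64 [505.2  -8.7] ((504.8997802734375, -8.361663818359375), (55.04648208618164, 90.51524353027344), 82.39982604980469)
side lines 73 [504.6  -8.9] ((503.67816162109375, -10.056159973144531), (56.7285270690918, 90.26387786865234), 83.3425064086914)
t 0.4 tcp [ 198.1 -645.3  231.2] xdir 17.06 tilt 0.01 F [-0.4  0.4  0.4] open 85.2 j1,j6 [-1.31 -0.04]
shift cm (present axes) [ 56.17 -86.24   3.14] yaw 17.06
```

```bash
cat > go.py <<'E'
# usage: go.py x y z(mm, TCP) linedir_deg
import sys,numpy as np
from scipy.spatial.transform import Rotation as Ro
from workcell import r
s=r.get_state();p=s['position']*1e3;R=Ro.from_quat(s['ee_rot']).as_matrix()
a=np.degrees(np.arctan2(R[1,0],R[0,0]))
print('t',round(s['time'],2),'tcp',p.round(1),'xdir',round(a,2),'tilt',np.degrees(np.arccos(-R[2,2])).round(2),'F',np.round(s['ft_force'],1),'open',round(s['opening']*1e3,1),'j1,j6',s['joint_pos'][[0,5]].round(2))
if len(sys.argv)>4:
    t=np.array([float(v) for v in sys.argv[1:4]]);d=R.T@(t-p)/10
    print('shift cm (present axes)',d.round(2),'n',np.abs(d).max()/6)
    for L in (float(sys.argv[4]),float(sys.argv[4])+180,float(sys.argv[4])-180):
        j6=np.degrees(np.arctan2(t[1],t[0]))+90-L
        if abs(j6)<165:
            yaw=a-L; yaw=j6-np.degrees(s['joint_pos'][5])+ (np.degrees(s['joint_pos'][0])-np.degrees(np.arctan2(t[1],t[0])))
            th=np.radians(L); Rn=np.array([[np.cos(th),np.sin(th),0],[np.sin(th),-np.cos(th),0],[0,0,-1]])
            print('opt L',L,'j6',round(j6),'yaw',round(yaw,2),'shift after yaw',(Rn.T@(t-p)/10).round(2))
E
python3 -m crank '[[[0,0,0],8.5],[[0,0,0],8.56],[[6,-6,0],0],[[6,-6,0],0],[[6,-6,0],0],[[6,-6,0],0],[[6,-6,0],0],[[0,-6,0],0]]' 
python3 go.py 475.7 344.3 150 134
```

```text
time: 1.4
position: [0.4208, -0.3627, 0.2307]
ee_rot: [1.0, 0.001, -0.0, -0.0]
ft_force: [0.1, 0.1, -0.2]
opening: 0.0856
t 1.4 tcp [ 420.8 -362.7  230.7] xdir 0.08 tilt 0.05 F [ 0.1  0.1 -0.2] open 85.6 j1,j6 [-0.76  0.81]
shift cm (present axes) [  5.59 -70.68   8.12] n 11.780209985501656
opt L 134.0 j6 -8 yaw -133.92 shift after yaw [47.04 53.06  8.07]
```

```bash

python3 -m crank '[[[3,-5,0],0],[[2.6,-5,0],0],[[0,-6,0],0],[[0,-6,0],0],[[0,-6,0],0],[[0,-6,0],0],[[0,-6,0],0],[[0,-6,0],0]]' 
python3 -m crank '[[[0,-6,0],0],[[0,-6,0],0],[[0,-6,0],0],[[0,-6,0],0],[[0,0,0],-10.7],[[0,0,0],-10.7],[[0,0,0],-10.7],[[0,0,0],-10.7]]' 
python3 -m crank '[[[0,0,0],-10.7],[[0,0,0],-10.7],[[0,0,0],-10.7],[[0,0,0],-10.7],[[0,0,0],-10.7],[[0,0,0],-10.7],[[0,0,0],-10.7],[[0,0,0],-10.7]]' 0
python3 go.py 475.7 344.3 150 134
```

```text
time: 2.4
position: [0.4746, 0.0976, 0.2317]
ee_rot: [1.0, 0.0, 0.0, -0.0]
ft_force: [1.8, -0.0, 0.7]
opening: 0.0853
time: 3.4
position: [0.4749, 0.3357, 0.2313]
ee_rot: [0.93, 0.368, -0.0, -0.0]
ft_force: [0.4, -0.6, -0.3]
opening: 0.0852
time: 4.4
position: [0.475, 0.3357, 0.2314]
ee_rot: [0.432, 0.902, 0.0, 0.0]
ft_force: [-0.4, -0.2, -0.3]
opening: 0.0427
t 4.4 tcp [475.  335.7 231.4] xdir 128.76 tilt 0.0 F [-0.4 -0.2 -0.3] open 42.7 j1,j6 [ 0.57 -0.11]
shift cm (present axes) [0.63 0.6  8.14] n 1.35600368282375
opt L 134.0 j6 -8 yaw -5.24 shift after yaw [0.57 0.65 8.14]
```

```bash

python3 -m crank '[[[0,0,0],-5.24],[[0.57,0.65,2],0],[[0,0,4.5],0],[[0,0,4.5],0],[[0,0,3],0],[[0,0,1.7],0],[[0,0,0],0]]' 
python3 go.py 475.7 344.3 74 134
python3 - <<'E'
from h import *
for n in('top','side'): save(cam(n),n+'1.png')
E
```

```text
time: 5.28
position: [0.4752, 0.3442, 0.073]
ee_rot: [0.394, 0.919, -0.001, -0.001]
ft_force: [-0.6, -0.1, 0.5]
opening: 0.0426
t 5.28 tcp [475.2 344.2  73. ] xdir 133.59 tilt 0.11 F [-0.6 -0.1  0.5] open 42.6 j1,j6 [ 0.58 -0.18]
shift cm (present axes) [-0.02  0.04 -0.1 ] n 0.01646912793782572
opt L 134.0 j6 -8 yaw -0.41 shift after yaw [-0.03  0.04 -0.1 ]
```

View pics/side1.png

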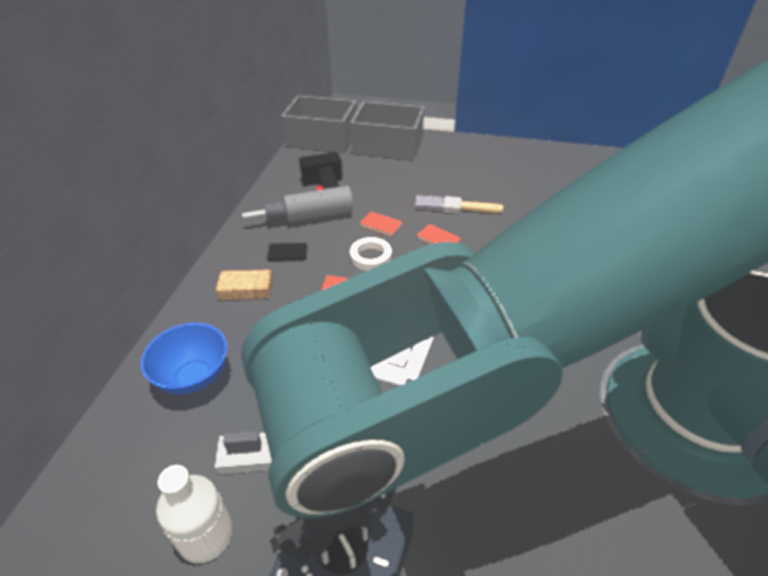

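The gripper straddles the dial bar at about (345,545) with no contact force. I'll close and turn counter-clockwise.

```bash

python3 -m crank '[[[0,0,0],0],[[0,0,0],0],[[0,0,0],0],[[0,0,0],0],[[0,0,0],0]]' -1
python3 -m crank '[[[0,0,0],-6],[[0,0,0],-7],[[0,0,0],-7],[[0,0,0],-7],[[0,0,0],-7],[[0,0,0],-7],[[0,0,0],0],[[0,0,0],0]]' 
python3 go.py 475.7 344.3 74 174.3
```

```text
time: 6.0
position: [0.4759, 0.3443, 0.0756]
ee_rot: [0.394, 0.919, 0.0, 0.0]
ft_force: [-4.4, -3.2, 7.4]
opening: 0.014
time: 7.0
position: [0.4752, 0.3431, 0.0756]
ee_rot: [0.047, 0.999, -0.001, -0.001]
ft_force: [-13.4, -15.6, 15.8]
opening: 0.0143
t 7.0 tcp [475.2 343.1  75.6] xdir 174.6 tilt 0.17 F [-13.4 -15.6  15.8] open 14.3 j1,j6 [ 0.58 -0.89]
shift cm (present axes) [-0.04  0.13  0.16] n 0.025986451799104044
opt L 174.3 j6 -48 yaw 0.28 shift after yaw [-0.04  0.13  0.16]
opt L -5.699999999999989 j6 132 yaw 180.28 shift after yaw [ 0.04 -0.13  0.16]
```

```bash

python3 -m crank '[[[0,0,0],0],[[0,0,0],0],[[0,0,0],0],[[0,0,-5],0],[[0,0,-6],0],[[0,0,-4],0]]' 0
python3 go.py 680.8 8 120 -15.2
python3 - <<'E'
from meas import *
im=cam('top');cr=im['pixels'][180:255,60:145,::-1]; cv2.imwrite('pics/timer2.png',cv2.resize(cr,None,fx=7,fy=7,interpolation=cv2.INTER_CUBIC))
im=cam('side');cr=im['pixels'][280:384,130:290,::-1]; cv2.imwrite('pics/timers2.png',cv2.resize(cr,None,fx=5,fy=5,interpolation=cv2.INTER_CUBIC))
print(blob(im,(.476,.344),.045,.085,.110))
E
```

```text
time: 7.75
position: [0.476, 0.3445, 0.2274]
ee_rot: [0.047, 0.999, 0.001, 0.001]
ft_force: [-0.1, 0.1, 0.2]
opening: 0.0426
t 7.75 tcp [476.  344.5 227.4] xdir 174.65 tilt 0.14 F [-0.1  0.1  0.2] open 42.6 j1,j6 [ 0.58 -0.89]
shift cm (present axes) [-23.51 -31.61  10.73] n 5.268525165216709
opt L -15.2 j6 106 yaw 189.85 shift after yaw [28.59 27.1  10.74]
opt L 164.8 j6 -74 yaw 9.85 shift after yaw [-28.59 -27.1   10.74]
(363, array([474.3, 345.6,  97.5]), 'z95', array([ 99.1, 101.3]), 'rect', array([475.1, 343.7,  56.4,  15.4,  -6.3]), 'pca', np.float64(-5.8))
```

View pics/timers2.png

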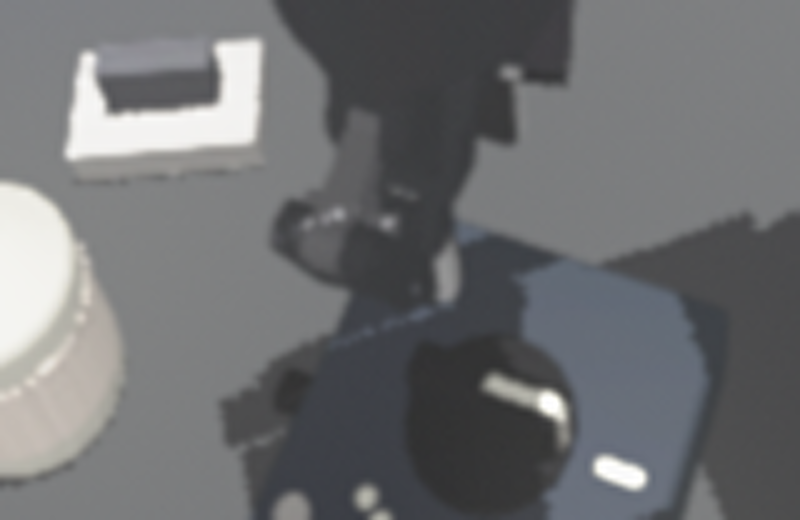

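Dial bar is at -6°, so the pointer is at 174° on the off mark (174.3°). On to the first panel.

```bash

python3 -m crank '[[[0,0,0],9.85],[[-4.1,-3.9,0],0],[[-4.1,-3.9,0],0],[[-4.1,-3.9,1],0],[[-4.1,-3.9,1],0],[[-4.1,-3.9,1],0],[[-4.1,-3.9,1],0],[[-4,-3.7,1],0]]' 0.46
python3 -m crank '[[[0,0,4],0],[[0,0,0],0]]'
python3 go.py 680.5 8 0 -15.2
python3 - <<'E'
from meas import *
a=cam('top');b=cam('side');panels(a,b); save(a,'top2.png');save(b,'side2.png')
for o in rects(b,redmask(b,70),.012,80,2500): print(np.round(o[:5],1))
E
```

```text
time: 8.85
position: [0.6812, 0.006, 0.173]
ee_rot: [0.132, 0.991, 0.0, -0.0]
ft_force: [-0.0, 0.6, 0.3]
opening: 0.0623
time: 9.1
position: [0.6791, 0.0074, 0.1302]
ee_rot: [0.133, 0.991, -0.0, -0.003]
ft_force: [-0.2, 0.2, 0.6]
opening: 0.0623
t 9.1 tcp [679.1   7.4 130.2] xdir 164.75 tilt 0.36 F [-0.2  0.2  0.6] open 62.3 j1,j6 [-0.03 -1.33]
shift cm (present axes) [-0.2   0.11 13.02] n 2.169887964111601
opt L -15.2 j6 106 yaw 179.95 shift after yaw [ 0.12 -0.09 13.02]
opt L 164.8 j6 -74 yaw -0.05 shift after yaw [-0.12  0.09 13.02]
T [ 453.  -156.2   84.1   50.8    9.8] [296. 229.] S [ 452.5 -156.    81.3   49.7   11.1] tri [ 452.8 -156.3   11.7] gap 0.5
T [ 461.7 -342.    84.2   50.9  -25.3] [366. 226.] S [ 460.4 -342.5   83.5   50.3  -27.5] tri [ 461.  -341.9   12.5] gap 1.3
T [ 595.1 -364.5   84.3   50.7  -16.4] [373. 177.] S [ 593.1 -363.8   80.8   49.   -16.9] tri [ 594.2 -364.7   11.3] gap 1.9
T [ 619.3 -146.5   84.4   49.9    2.2] [292. 167.] S [ 618.4 -146.6   82.2   49.5    2.6] tri [ 618.8 -146.5   12.1] gap 0.9
[677.3   6.9  78.8  49.  -18. ]
[ 452.5 -156.    81.3   49.7   11.1]
[ 618.4 -146.6   82.2   49.5    2.6]
[ 460.4 -342.5   83.5   50.3  -27.5]
[ 593.1 -363.8   80.8   49.   -16.9]
```

View pics/side2.png

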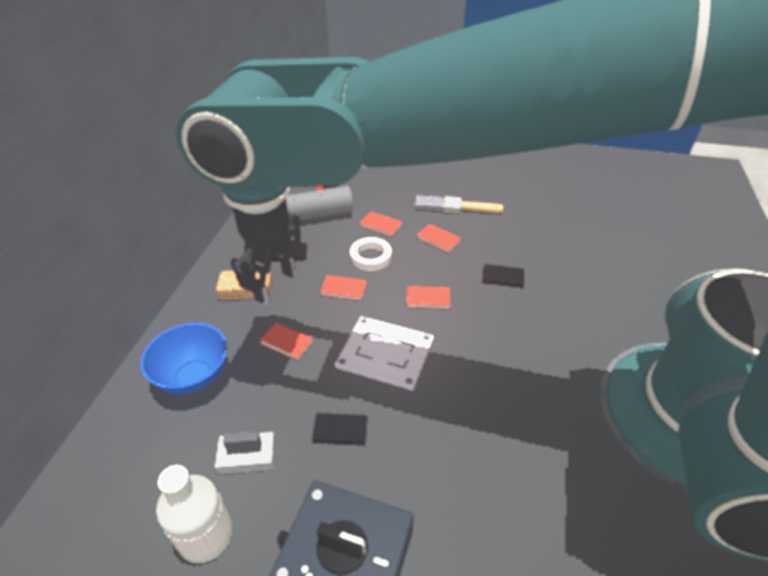

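```bash

python3 -m crank '[[[0,0,5],0],[[0,0,4.5],0],[[0,0,2.5],0],[[0,0,0],0],[[0,0,0],0]]'
python3 go.py 680.5 8 1 -15.2
```

```text
time: 9.82
position: [0.6818, 0.0081, 0.017]
ee_rot: [0.132, 0.991, 0.0, 0.001]
ft_force: [0.3, -0.3, 0.8]
opening: 0.0624
t 9.82 tcp [681.8   8.1  17. ] xdir 164.82 tilt 0.17 F [ 0.3 -0.3  0.8] open 62.4 j1,j6 [-0.03 -1.33]
shift cm (present axes) [ 0.12 -0.05  1.6 ] n 0.2658667887909336
opt L -15.2 j6 106 yaw 180.02 shift after yaw [-0.12  0.05  1.6 ]
opt L 164.8 j6 -74 yaw 0.02 shift after yaw [ 0.12 -0.05  1.6 ]
```

```bash

python3 -m crank '[[[0.12,-0.05,1.0],0],[[0,0,0.6],0],[[0,0,0],0]]'
python3 -m crank '[[[0,0,0],0],[[0,0,0],0],[[0,0,0],0],[[0,0,0],0]]' -1
python3 go.py 680.5 8 1 -15.2
python3 -m crank '[[[0,0,-3],0],[[0,0,-6],0],[[0,0,-3],0],[[0,0,0],0]]'
python3 go.py 504.5 -9 80 173
python3 - <<'E'
from meas import *
b=cam('side'); save(b,'side3.png');
E
```

```text
time: 10.2
position: [0.6791, 0.0076, -0.0022]
ee_rot: [0.132, 0.991, -0.0, -0.0]
ft_force: [0.3, -0.5, 0.5]
opening: 0.0623
time: 10.7
position: [0.6797, 0.0076, -0.0012]
ee_rot: [0.132, 0.991, 0.0, 0.0]
ft_force: [0.2, 0.6, 5.7]
opening: 0.0444
t 10.7 tcp [679.7   7.6  -1.2] xdir 164.79 tilt 0.05 F [0.2 0.6 5.7] open 44.4 j1,j6 [-0.03 -1.33]
shift cm (present axes) [-0.07  0.06 -0.22] n 0.036209775211215385
opt L -15.2 j6 106 yaw 179.99 shift after yaw [ 0.07 -0.06 -0.22]
opt L 164.8 j6 -74 yaw -0.01 shift after yaw [-0.07  0.06 -0.22]
time: 11.2
position: [0.6803, 0.0076, 0.1211]
ee_rot: [0.132, 0.991, 0.0, 0.002]
ft_force: [0.0, 0.2, -1.6]
opening: 0.0446
t 11.2 tcp [680.3   7.6 121.1] xdir 164.79 tilt 0.23 F [ 0.   0.2 -1.6] open 44.6 j1,j6 [-0.03 -1.33]
shift cm (present axes) [16.55 -6.22  4.04] n 2.757864350941517
opt L 173.0 j6 -84 yaw -8.21 shift after yaw [17.25 -3.79  4.11]
opt L -7.0 j6 96 yaw 171.79 shift after yaw [-17.25   3.79   4.11]
```

View pics/side3.png

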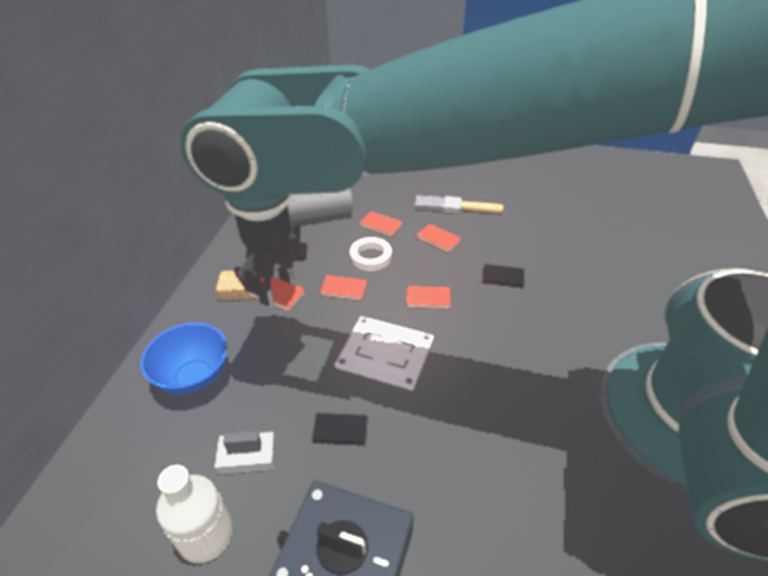

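Panel is held at about (285,293) and clear of the bench. On to the jig.

```bash

python3 -m crank '[[[0,0,0],-8.2],[[4.5,-1,0],0],[[4.5,-1,0],0],[[4.5,-1,1],0],[[3.75,-0.8,2],0],[[0,0,3],0],[[0,0,3],0],[[0,0,0],0]]'
python3 -m crank '[[[0,0,0],0],[[0,0,0],0]]'
python3 go.py 504.5 -9 11 173
```

```text
time: 12.25
position: [0.5014, -0.0089, 0.0251]
ee_rot: [0.061, 0.998, 0.0, -0.003]
ft_force: [-0.0, 0.3, -0.0]
opening: 0.0445
time: 12.5
position: [0.5041, -0.0091, 0.0294]
ee_rot: [0.061, 0.998, 0.0, 0.001]
ft_force: [0.6, 0.3, 0.4]
opening: 0.0445
t 12.5 tcp [504.1  -9.1  29.4] xdir 172.99 tilt 0.08 F [0.6 0.3 0.4] open 44.5 j1,j6 [-0.07 -1.52]
shift cm (present axes) [-0.04  0.01  1.84] n 0.3058749434602017
opt L 173.0 j6 -84 yaw -0.01 shift after yaw [-0.04  0.01  1.84]
opt L -7.0 j6 96 yaw 179.99 shift after yaw [ 0.04 -0.01  1.84]
```

```bash

python3 -m crank '[[[0,0,1.0],0],[[0,0,0.6],0],[[0,0,0.2],0],[[0,0,0],0],[[0,0,0],0]]'
python3 go.py 504.5 -9 10 173
```

```text
time: 13.12
position: [0.5036, -0.0091, 0.0105]
ee_rot: [0.061, 0.998, 0.0, 0.0]
ft_force: [0.3, -0.2, -1.6]
opening: 0.0442
t 13.12 tcp [503.6  -9.1  10.5] xdir 172.99 tilt 0.01 F [ 0.3 -0.2 -1.6] open 44.2 j1,j6 [-0.07 -1.52]
shift cm (present axes) [-0.09  0.02  0.05] n 0.01421339545214108
opt L 173.0 j6 -84 yaw -0.01 shift after yaw [-0.09  0.02  0.05]
opt L -7.0 j6 96 yaw 179.99 shift after yaw [ 0.09 -0.02  0.05]
```

```bash

python3 -m crank '[[[-0.05,0,0.15],0],[[0,0,0],0],[[0,0,0],0]]'
python3 go.py 504.5 -9 10 173
```

```text
time: 13.5
position: [0.504, -0.0091, 0.0088]
ee_rot: [0.061, 0.998, 0.0, 0.0]
ft_force: [-0.5, -0.6, -0.5]
opening: 0.0442
t 13.5 tcp [504.   -9.1   8.8] xdir 172.99 tilt 0.0 F [-0.5 -0.6 -0.5] open 44.2 j1,j6 [-0.07 -1.52]
shift cm (present axes) [-0.05  0.02 -0.12] n 0.01958836972836831
opt L 173.0 j6 -84 yaw -0.01 shift after yaw [-0.05  0.02 -0.12]
opt L -7.0 j6 96 yaw 179.99 shift after yaw [ 0.05 -0.02 -0.12]
```

```bash

python3 -m crank '[[[0,0,0.05],0],[[0,0,0],0]]'
python3 -m crank '[[[0,0,0],0],[[0,0,0],0],[[0,0,-3],0],[[0,0,-6],0],[[0,0,-6],0]]' 0.46
python3 go.py 618.8 -146.4 100 2.5
python3 - <<'E'
from meas import *
a=cam('top');b=cam('side');save(b,'side4.png');panels(a,b)
for o in rects(b,redmask(b,70),.012,80,2500): print(np.round(o[:5],1))
print([np.round(o[:5],1) for o in rects(b,redmask(b,70),.022,80,2500)][0])
E
```

```text
time: 13.75
position: [0.5041, -0.0091, 0.0088]
ee_rot: [0.061, 0.998, 0.0, 0.0]
ft_force: [-4.9, 0.4, 7.1]
opening: 0.0442
time: 14.38
position: [0.5036, -0.0091, 0.1598]
ee_rot: [0.061, 0.998, 0.0, -0.0]
ft_force: [0.6, -0.3, 1.3]
opening: 0.062
t 14.38 tcp [503.6  -9.1 159.8] xdir 172.99 tilt 0.04 F [ 0.6 -0.3  1.3] open 62.0 j1,j6 [-0.07 -1.52]
shift cm (present axes) [-13.11 -12.22   5.97] n 2.185723360159643
opt L 2.5 j6 74 yaw 170.49 shift after yaw [10.91 14.22  5.98]
opt L 182.5 j6 -106 yaw -9.51 shift after yaw [-10.91 -14.22   5.98]
T [ 453.  -156.2   84.1   50.8    9.8] [296. 229.] S [ 452.5 -156.    81.3   49.7   11.1] tri [ 452.8 -156.3   11.7] gap 0.5
T [ 461.6 -341.9   84.1   50.9  -25.3] [366. 226.] S [ 460.6 -342.1   83.4   50.8  -25.2] tri [ 461.1 -341.9   12.1] gap 1.0
T [ 595.1 -364.5   84.3   50.7  -16.4] [373. 177.] 
T [ 619.3 -146.3   84.2   50.2    2.8] [292. 167.] S [ 618.1 -146.6   82.8   49.5    2.6] tri [ 618.6 -146.4   12.3] gap 1.3
[505.1 -15.8  77.2  48.3  -6.6]
[ 452.5 -156.    81.3   49.7   11.1]
[ 618.1 -146.6   82.8   49.5    2.6]
[ 460.6 -342.1   83.4   50.8  -25.2]
[503.2  -7.6  76.2  47.6  -6.6]
```

View pics/side4.png

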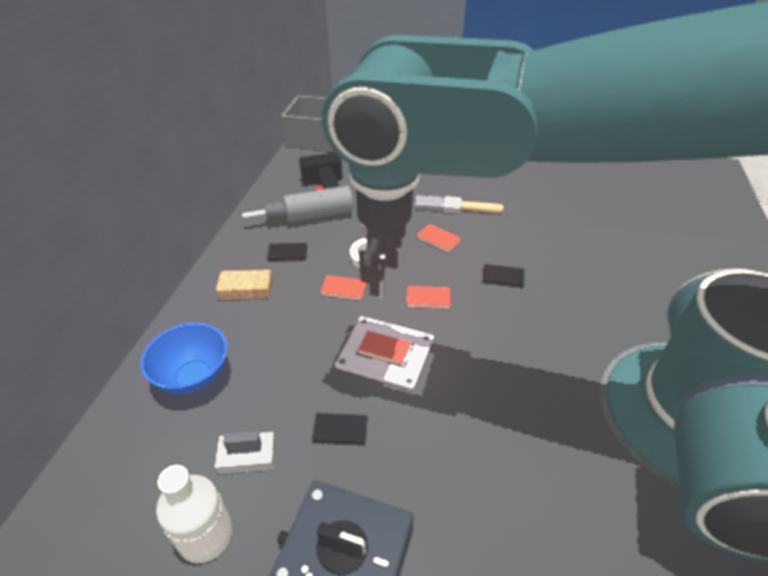

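First panel placed at about (503,-8), -6.6°. Next is the panel at (619,-146).

```bash

python3 -m crank '[[[0,0,0],-9.5],[[-3.6,-4.75,0],0],[[-3.6,-4.75,0],0],[[-3.7,-4.7,2],0],[[0,0,4],0],[[0,0,4],0],[[0,0,3],0],[[0,0,0],0]]'
python3 -m crank '[[[0,0,0],0],[[0,0,0],0]]'
python3 go.py 618.8 -146.4 -1 182.5
```

```text
time: 15.48
position: [0.6174, -0.1455, 0.026]
ee_rot: [-0.022, 1.0, 0.001, -0.002]
ft_force: [0.1, 0.3, 0.8]
opening: 0.0621
time: 15.72
position: [0.6195, -0.146, 0.0303]
ee_rot: [-0.022, 1.0, -0.0, 0.001]
ft_force: [-0.7, 0.6, 0.9]
opening: 0.0624
t 15.72 tcp [ 619.5 -146.    30.3] xdir -177.5 tilt 0.14 F [-0.7  0.6  0.9] open 62.4 j1,j6 [-0.27 -1.89]
shift cm (present axes) [ 0.08 -0.03  3.13] n 0.5214430104302582
opt L 182.5 j6 -106 yaw -0.01 shift after yaw [ 0.07 -0.03  3.13]
opt L 2.5 j6 74 yaw 179.99 shift after yaw [-0.07  0.03  3.13]
```

```bash

python3 -m crank '[[[0.05,0,1.5],0],[[0,0,1.2],0],[[0,0,0.4],0],[[0,0,0],0]]'
python3 -m crank '[[[0,0,0],0],[[0,0,0],0],[[0,0,0],0],[[0,0,0],0]]' -1
python3 go.py 618.8 -146.4 -1 182.5
python3 -m crank '[[[0,0,-3],0],[[0,0,-5],0],[[0,0,-3],0],[[0,0,0],0]]'
python3 go.py 504.5 -9 22 173
python3 - <<'E'
from meas import *
b=cam('side'); save(b,'side5.png');
E
```

```text
time: 16.23
position: [0.618, -0.1458, -0.003]
ee_rot: [-0.022, 1.0, 0.0, -0.0]
ft_force: [0.4, -0.4, -0.1]
opening: 0.0623
time: 16.73
position: [0.6186, -0.146, -0.0018]
ee_rot: [-0.022, 1.0, -0.0, 0.001]
ft_force: [0.0, 0.3, 5.9]
opening: 0.0446
t 16.73 tcp [ 618.6 -146.    -1.8] xdir -177.51 tilt 0.07 F [0.  0.3 5.9] open 44.6 j1,j6 [-0.27 -1.89]
shift cm (present axes) [-0.01 -0.04 -0.08] n 0.013091610370558374
opt L 182.5 j6 -106 yaw -0.01 shift after yaw [-0.01 -0.04 -0.08]
opt L 2.5 j6 74 yaw 179.99 shift after yaw [ 0.01  0.04 -0.08]
time: 17.23
position: [0.6192, -0.1461, 0.1102]
ee_rot: [-0.022, 1.0, -0.001, 0.002]
ft_force: [-0.0, -0.2, -0.7]
opening: 0.0443
t 17.23 tcp [ 619.2 -146.1  110.2] xdir -177.51 tilt 0.23 F [-0.  -0.2 -0.7] open 44.3 j1,j6 [-0.27 -1.89]
shift cm (present axes) [10.9  14.21  8.76] n 2.3681030734504365
opt L 173.0 j6 -84 yaw 9.49 shift after yaw [13.06 12.21  8.82]
opt L -7.0 j6 96 yaw 189.49 shift after yaw [-13.06 -12.21   8.82]
```

View pics/side5.png

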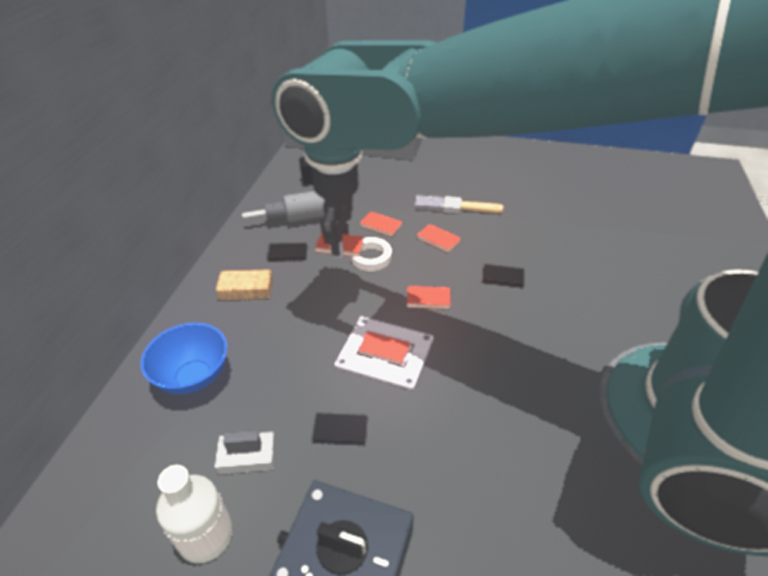

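Held level at about (340,243). Moving to the pile.

```bash

python3 -m crank '[[[0,0,0],9.5],[[4.4,4.1,0],0],[[4.4,4.1,0],0],[[4.26,4,1],0],[[0,0,4],0],[[0,0,2],0],[[0,0,0],0],[[0,0,0],0]]'
python3 -m crank '[[[0,0,0],0],[[0,0,0],0]]'
python3 go.py 504.5 -9 20.2 173
```

```text
time: 18.27
position: [0.5036, -0.0089, 0.0377]
ee_rot: [0.061, 0.998, 0.0, -0.0]
ft_force: [-0.1, 0.2, 0.4]
opening: 0.044
time: 18.52
position: [0.5038, -0.009, 0.0381]
ee_rot: [0.061, 0.998, -0.0, 0.0]
ft_force: [0.3, -1.0, -1.1]
opening: 0.0441
t 18.52 tcp [503.8  -9.   38.1] xdir 172.98 tilt 0.05 F [ 0.3 -1.  -1.1] open 44.1 j1,j6 [-0.07 -1.52]
shift cm (present axes) [-0.07  0.    1.79] n 0.2975478400635963
opt L 173.0 j6 -84 yaw -0.02 shift after yaw [-0.07  0.    1.79]
opt L -7.0 j6 96 yaw 179.98 shift after yaw [ 0.07 -0.    1.79]
```

```bash

python3 -m crank '[[[-0.07,0,1.0],0],[[0,0,0.6],0],[[0,0,0.2],0],[[0,0,0],0],[[0,0,0],0]]'
python3 go.py 504.5 -9 20.2 173
```

```text
time: 19.15
position: [0.5042, -0.009, 0.0202]
ee_rot: [0.061, 0.998, -0.0, -0.0]
ft_force: [-8.5, -0.0, 15.5]
opening: 0.0445
t 19.15 tcp [504.2  -9.   20.2] xdir 172.99 tilt 0.01 F [-8.5 -0.  15.5] open 44.5 j1,j6 [-0.07 -1.52]
shift cm (present axes) [-0.03 -0.   -0.  ] n 0.004782371662054815
opt L 173.0 j6 -84 yaw -0.01 shift after yaw [-0.03 -0.   -0.  ]
opt L -7.0 j6 96 yaw 179.99 shift after yaw [ 0.03  0.   -0.  ]
```

```bash

python3 -m crank '[[[0,0,-0.1],0],[[0,0,0],0],[[0,0,0],0],[[0,0,-3],0],[[0,0,-5],0],[[0,0,-5],0]]' 0.46
python3 go.py 452.8 -156.3 100 10
python3 - <<'E'
from meas import *
a=cam('top');b=cam('side');save(b,'side6.png');panels(a,b)
for o in rects(b,redmask(b,70),.034,80,2500): print(np.round(o[:5],1))
E
```

```text
time: 19.9
position: [0.5039, -0.0089, 0.1517]
ee_rot: [0.061, 0.998, 0.0, -0.0]
ft_force: [0.6, -0.6, -0.7]
opening: 0.0626
t 19.9 tcp [503.9  -8.9 151.7] xdir 172.99 tilt 0.03 F [ 0.6 -0.6 -0.7] open 62.6 j1,j6 [-0.07 -1.52]
shift cm (present axes) [  3.27 -15.25   5.17] n 2.5420378056684485
opt L 10.0 j6 61 yaw 162.99 shift after yaw [-7.59 13.63  5.17]
opt L 190.0 j6 -119 yaw -17.01 shift after yaw [  7.59 -13.63   5.17]
T [ 453.  -156.3   84.2   50.6    9.4] [296. 229.] S [ 452.5 -156.    81.3   49.7   11.1] tri [ 452.8 -156.4   11.6] gap 0.5
T [ 461.7 -342.    84.2   50.9  -25.3] [366. 226.] S [ 460.7 -341.9   83.4   50.3  -25.2] tri [ 461.2 -342.    11.9] gap 1.0
T [ 595.  -364.6   84.3   50.4  -16.4] [373. 177.] 
[501.2  -6.7  77.1  48.3  -6.5]
[ 449.9 -133.6   78.8   48.2   11.1]
[ 457.9 -313.8   80.9   48.8  -25.2]
```

View pics/side6.png

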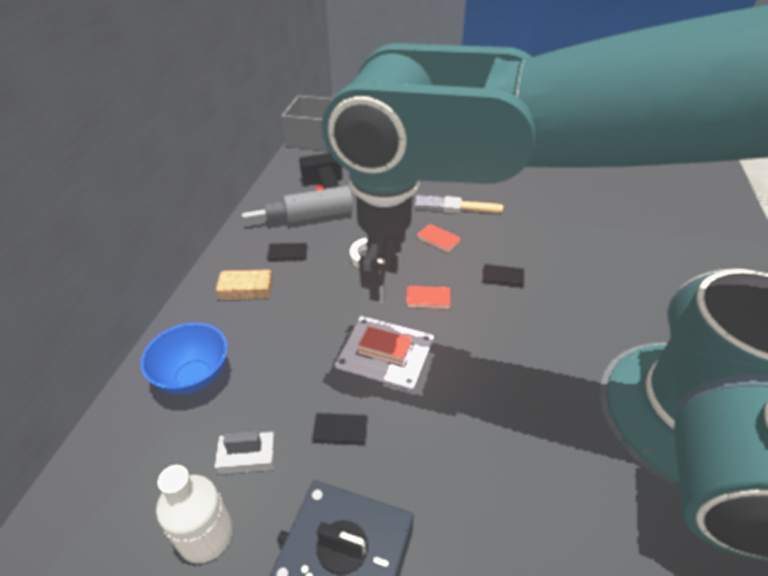

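Two are stacked at about (383,345). Third panel next.

```bash

python3 -m crank '[[[0,0,0],-8.5],[[0,0,0],-8.5],[[2.5,-4.5,0],0],[[2.5,-4.5,0],0],[[2.59,-4.63,2],0],[[0,0,4],0],[[0,0,4],0],[[0,0,2],0]]'
python3 -m crank '[[[0,0,0],0],[[0,0,0],0],[[0,0,0],0]]'
python3 go.py 452.8 -156.3 -1 190
python3 - <<'E'
from meas import *
a=cam('top');b=cam('side');save(a,'top7.png');panels(a,b)
for z in(.012,.034):
  for im in(a,b):
    for o in rects(im,redmask(im,70),z,80,1200): print(z,np.round(o[:5],1))
E
```

```text
time: 21.0
position: [0.4519, -0.1561, 0.0278]
ee_rot: [-0.087, 0.996, 0.001, -0.001]
ft_force: [0.8, 0.4, -0.1]
opening: 0.0622
time: 21.38
position: [0.4536, -0.1565, 0.0316]
ee_rot: [-0.087, 0.996, -0.0, 0.001]
ft_force: [-0.2, -1.2, 0.1]
opening: 0.0624
t 21.38 tcp [ 453.6 -156.5   31.6] xdir -170.0 tilt 0.1 F [-0.2 -1.2  0.1] open 62.4 j1,j6 [-0.39 -2.13]
shift cm (present axes) [0.08 0.04 3.26] n 0.543169738472347
opt L 190.0 j6 -119 yaw -0.0 shift after yaw [0.08 0.04 3.26]
opt L 10.0 j6 61 yaw 180.0 shift after yaw [-0.08 -0.04  3.26]
T [ 461.6 -341.9   84.1   50.9  -25.3] [366. 226.] 
T [506.8  -6.5  82.4  48.2  -6.3] [239. 208.] S [506.4 -23.8  80.5  45.8  -6.8] tri [503.9  -7.4  31.6] gap 2.4
T [ 595.1 -364.5   84.3   50.7  -16.4] [373. 177.] S [ 593.1 -363.8   80.8   49.   -16.9] tri [ 594.2 -364.7   11.3] gap 1.9
0.012 [ 461.6 -341.9   84.1   50.9  -25.3]
0.012 [506.8  -6.5  82.4  48.2  -6.3]
0.012 [ 595.1 -364.5   84.3   50.7  -16.4]
0.012 [506.4 -23.8  80.5  45.8  -6.8]
0.012 [ 593.1 -363.8   80.8   49.   -16.9]
0.034 [ 460.5 -336.7   82.6   50.   -25.3]
0.034 [504.9  -7.4  80.9  47.3  -6.3]
0.034 [ 591.5 -358.8   82.7   49.7  -16.4]
0.034 [502.2  -5.5  78.   44.4  -6.8]
0.034 [ 586.2 -335.1   78.3   47.5  -16.9]
```

View pics/top7.png

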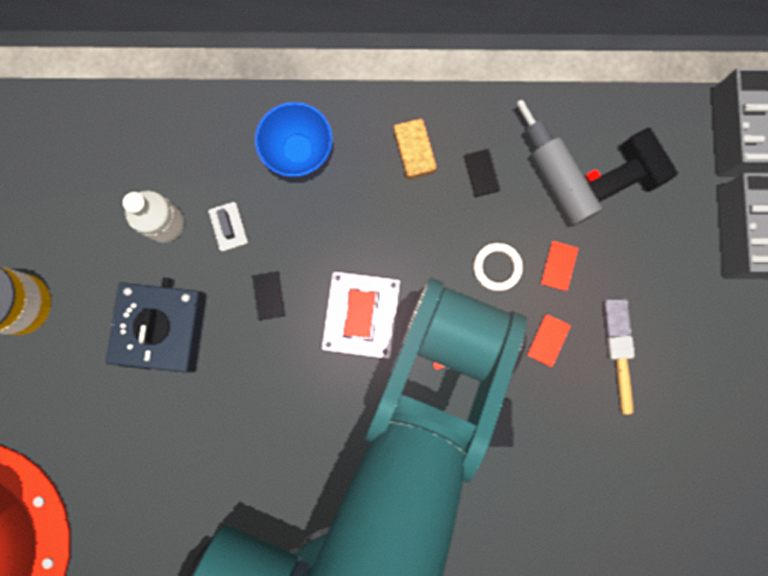

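Pile triangulates to (504,-7.4), top at 32 mm, -6.5°: within about 1.5 mm of the outline. Grasping the third panel.

```bash

python3 -m crank '[[[0.08,0,1.5],0],[[0,0,1.2],0],[[0,0,0.5],0],[[0,0,0],0]]'
python3 -m crank '[[[0,0,0],0],[[0,0,0],0],[[0,0,0],0],[[0,0,0],0]]' -1
python3 go.py 452.8 -156.3 -1 190
python3 -m crank '[[[0,0,-3],0],[[0,0,-5],0],[[0,0,-3],0],[[0,0,0],0]]'
python3 go.py 504.5 -9.5 32 173
python3 - <<'E'
from meas import *
b=cam('side'); save(b,'side8.png');
E
```

```text
time: 21.98
position: [0.452, -0.1564, -0.0021]
ee_rot: [-0.087, 0.996, 0.0, -0.0]
ft_force: [0.1, -0.7, 0.4]
opening: 0.0626
time: 22.48
position: [0.4527, -0.1567, -0.0008]
ee_rot: [-0.087, 0.996, -0.0, 0.001]
ft_force: [-0.2, 0.0, 6.9]
opening: 0.0441
t 22.48 tcp [ 452.7 -156.7   -0.8] xdir -170.01 tilt 0.07 F [-0.2  0.   6.9] open 44.1 j1,j6 [-0.39 -2.13]
shift cm (present axes) [-0.02  0.03  0.02] n 0.0056572745982018
opt L 190.0 j6 -119 yaw -0.01 shift after yaw [-0.02  0.03  0.02]
opt L 10.0 j6 61 yaw 179.99 shift after yaw [ 0.02 -0.03  0.02]
time: 22.98
position: [0.4532, -0.1568, 0.1109]
ee_rot: [-0.087, 0.996, -0.001, 0.002]
ft_force: [0.4, 0.3, -1.4]
opening: 0.0445
t 22.98 tcp [ 453.2 -156.8  110.9] xdir -170.0 tilt 0.23 F [ 0.4  0.3 -1.4] open 44.5 j1,j6 [-0.39 -2.13]
shift cm (present axes) [-7.58 13.64  7.89] n 2.2729588960260716
opt L 173.0 j6 -84 yaw 17.0 shift after yaw [-3.29 15.25  7.89]
opt L -7.0 j6 96 yaw 197.0 shift after yaw [  3.29 -15.25   7.89]
```

View pics/side8.png

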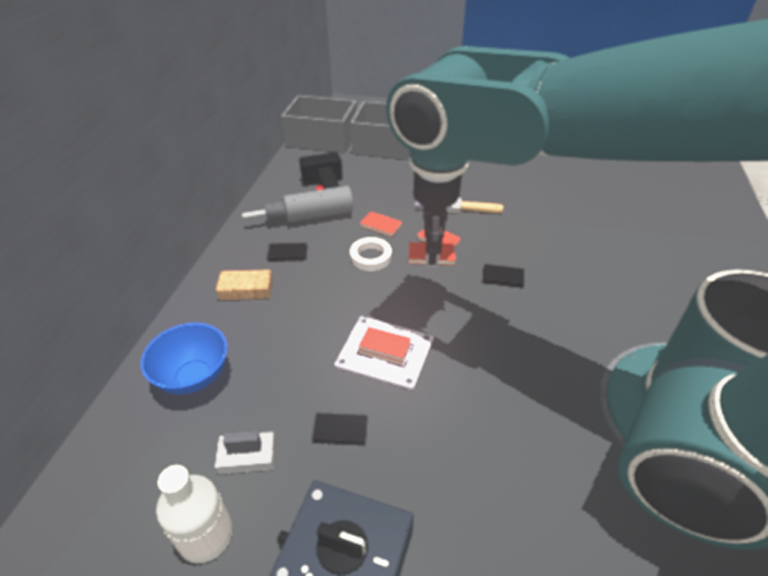

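Third panel held at (432,250), pile tidy at (385,345).

```bash

python3 -m crank '[[[0,0,0],8.5],[[0,0,0],8.5],[[-1.1,5.1,0],0],[[-1.1,5.1,0],0],[[-1.1,5.05,2],0],[[0,0,4],0],[[0,0,0],0],[[0,0,0],0]]'
python3 -m crank '[[[0,0,0],0],[[0,0,0],0]]'
python3 go.py 504.5 -9.5 33.2 173
```

```text
time: 24.02
position: [0.5037, -0.0096, 0.0491]
ee_rot: [0.061, 0.998, -0.0, -0.0]
ft_force: [0.5, 0.4, 0.2]
opening: 0.044
time: 24.28
position: [0.5041, -0.0096, 0.0495]
ee_rot: [0.061, 0.998, 0.0, 0.001]
ft_force: [0.7, 0.1, -0.0]
opening: 0.0443
t 24.27 tcp [504.1  -9.6  49.5] xdir 172.95 tilt 0.09 F [ 0.7  0.1 -0. ] open 44.3 j1,j6 [-0.07 -1.52]
shift cm (present axes) [-0.04  0.01  1.63] n 0.2719466372066597
opt L 173.0 j6 -84 yaw -0.05 shift after yaw [-0.04  0.01  1.63]
opt L -7.0 j6 96 yaw 179.95 shift after yaw [ 0.04 -0.01  1.63]
```

```bash

python3 -m crank '[[[-0.04,0,0.9],0],[[0,0,0.5],0],[[0,0,0.2],0],[[0,0,0],0],[[0,0,0],0]]'
python3 go.py 504.5 -9.5 33.2 173
```

```text
time: 24.9
position: [0.5041, -0.0092, 0.0331]
ee_rot: [0.061, 0.998, -0.0, -0.0]
ft_force: [-6.5, -0.3, 12.0]
opening: 0.0443
t 24.9 tcp [504.1  -9.2  33.1] xdir 173.0 tilt 0.01 F [-6.5 -0.3 12. ] open 44.3 j1,j6 [-0.07 -1.52]
shift cm (present axes) [-0.05 -0.02 -0.01] n 0.0077416627069753635
opt L 173.0 j6 -84 yaw -0.01 shift after yaw [-0.05 -0.02 -0.01]
opt L -7.0 j6 96 yaw 179.99 shift after yaw [ 0.05  0.02 -0.01]
```

Contact at the expected height. Release, then the fourth panel.

```bash

python3 -m crank '[[[0,0,-0.1],0],[[0,0,0],0],[[0,0,0],0],[[0,0,-3],0],[[0,0,-5],0],[[0,0,-5],0]]' 0.46
python3 go.py 461 -342 100 -25.3
python3 - <<'E'
from meas import *
a=cam('top');b=cam('side');save(b,'side9.png');panels(a,b)
for o in rects(b,redmask(b,70),.046,80,2500): print(np.round(o[:5],1))
E
```

```text
time: 25.65
position: [0.5037, -0.0092, 0.1647]
ee_rot: [0.061, 0.998, 0.0, -0.0]
ft_force: [-0.1, 1.1, 0.5]
opening: 0.0622
t 25.65 tcp [503.7  -9.2 164.7] xdir 172.99 tilt 0.03 F [-0.1  1.1  0.5] open 62.2 j1,j6 [-0.07 -1.52]
shift cm (present axes) [  0.18 -33.56   6.47] n 5.592561833148999
opt L -25.3 j6 79 yaw 198.29 shift after yaw [10.36 31.92  6.47]
opt L 154.7 j6 -101 yaw 18.29 shift after yaw [-10.36 -31.92   6.47]
T [ 461.6 -341.9   84.1   50.9  -25.3] [366. 226.] S [ 460.8 -341.9   83.2   50.3  -25.2] tri [ 461.2 -342.    11.9] gap 0.8
T [ 595.  -364.6   84.3   50.4  -16.4] [373. 177.] 
[500.8  -5.5  77.5  44.6  -7. ]
[ 456.4 -298.5   79.3   47.9  -25.2]
```

View pics/side9.png

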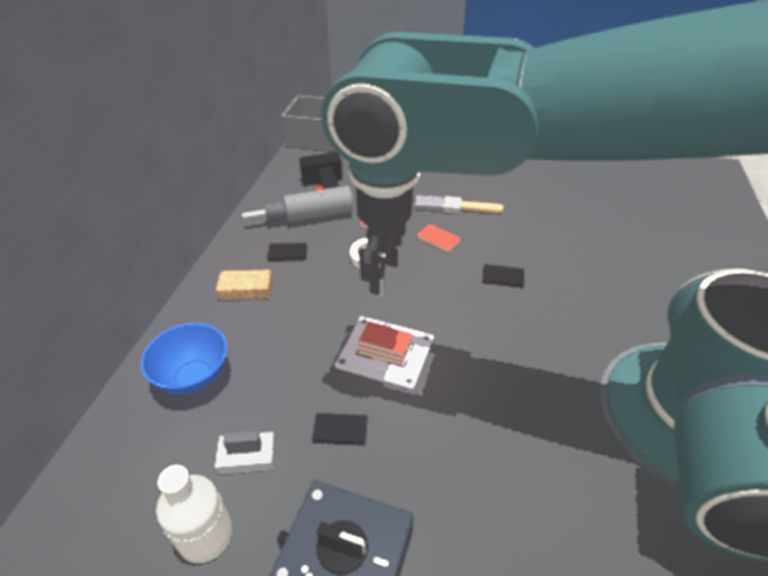

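Three stacked squarely at (385,343).

```bash

python3 -m crank '[[[0,0,0],9.15],[[0,0,0],9.15],[[-1.73,-5.32,0],0],[[-1.73,-5.32,0],0],[[-1.73,-5.32,0],0],[[-1.73,-5.32,1],0],[[-1.73,-5.32,1],0],[[-1.71,-5.32,1],0]]'
python3 -m crank '[[[0,0,4],0],[[0,0,4],0],[[0,0,2.4],0],[[0,0,0],0],[[0,0,0],0]]'
python3 go.py 461 -342 -1 154.7
python3 - <<'E'
from meas import *
a=cam('top');b=cam('side');save(a,'top10.png');save(b,'side10.png')
for im in(a,b):
    for o in rects(im,redmask(im,70),.046,80,1200): print(np.round(o[:5],1))
    for o in rects(im,redmask(im,70),.012,80,1200): print('  ',np.round(o[:5],1))
E
```

```text
time: 26.75
position: [0.4607, -0.3439, 0.1327]
ee_rot: [0.219, 0.976, 0.0, 0.0]
ft_force: [0.8, -1.0, 0.4]
opening: 0.0623
time: 27.38
position: [0.4617, -0.3423, 0.0305]
ee_rot: [0.219, 0.976, -0.0, 0.0]
ft_force: [-0.4, -0.8, -0.3]
opening: 0.0623
t 27.38 tcp [ 461.7 -342.3   30.5] xdir 154.7 tilt 0.06 F [-0.4 -0.8 -0.3] open 62.3 j1,j6 [-0.68 -1.81]
shift cm (present axes) [0.08 0.   3.15] n 0.5246797636455894
opt L 154.7 j6 -101 yaw -0.0 shift after yaw [ 0.07 -0.    3.15]
opt L -25.30000000000001 j6 79 yaw 180.0 shift after yaw [-0.07  0.    3.15]
[503.8  -7.5  80.2  45.8  -6.6]
[ 589.6 -355.9   81.6   49.   -16.4]
   [506.8  -6.2  82.5  47.2  -6.6]
   [ 595.2 -364.6   84.    50.4  -16.4]
[501.5  -5.5  78.4  44.3  -5.9]
[ 582.4 -319.4   76.9   46.7  -16.9]
   [508.2 -34.3  82.3  46.5  -5.9]
   [ 593.1 -363.8   80.8   49.   -16.9]
```

View pics/side10.png

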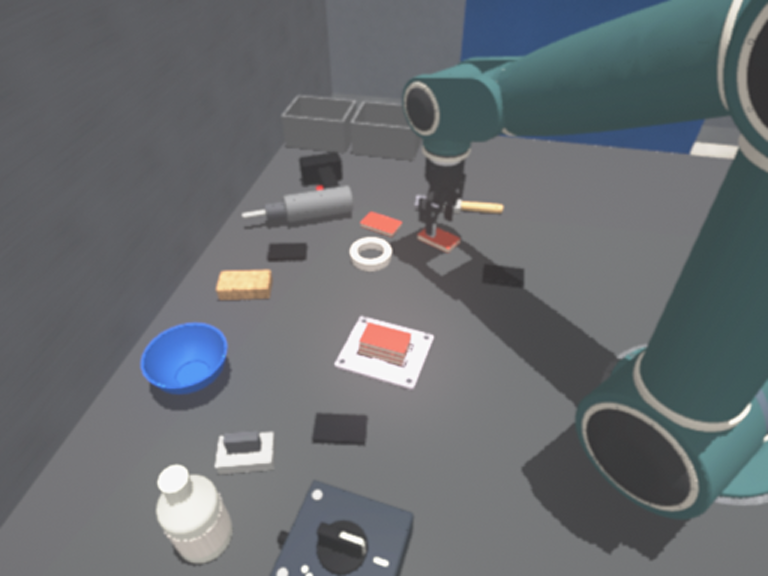

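Gripper is above the fourth panel at (438,240); the pile stands straight. Grasping.

```bash

python3 -m crank '[[[0.08,0,1.5],0],[[0,0,1.2],0],[[0,0,0.4],0],[[0,0,0],0]]'
python3 -m crank '[[[0,0,0],0],[[0,0,0],0],[[0,0,0],0],[[0,0,0],0]]' -1
python3 go.py 461 -342 -1 154.7
python3 -m crank '[[[0,0,-3],0],[[0,0,-5],0],[[0,0,-3],0],[[0,0,0],0]]'
python3 go.py 504.5 -9.5 46 173
python3 - <<'E'
from meas import *
b=cam('side'); save(b,'side11.png');
E
```

```text
time: 27.98
position: [0.4604, -0.3416, -0.002]
ee_rot: [0.219, 0.976, 0.0, -0.0]
ft_force: [-0.6, 0.2, -0.3]
opening: 0.0625
time: 28.48
position: [0.4609, -0.342, -0.0008]
ee_rot: [0.219, 0.976, -0.0, 0.001]
ft_force: [-0.9, 0.7, 5.9]
opening: 0.0444
t 28.48 tcp [ 460.9 -342.    -0.8] xdir 154.69 tilt 0.07 F [-0.9  0.7  5.9] open 44.4 j1,j6 [-0.68 -1.81]
shift cm (present axes) [-0.01  0.    0.02] n 0.003414488237510327
opt L 154.7 j6 -101 yaw -0.01 shift after yaw [-0.01  0.    0.02]
opt L -25.30000000000001 j6 79 yaw 179.99 shift after yaw [ 0.01 -0.    0.02]
time: 28.98
position: [0.4613, -0.3423, 0.1111]
ee_rot: [0.219, 0.976, -0.001, 0.002]
ft_force: [0.8, -0.2, -0.6]
opening: 0.0441
t 28.98 tcp [ 461.3 -342.3  111.1] xdir 154.69 tilt 0.23 F [ 0.8 -0.2 -0.6] open 44.1 j1,j6 [-0.68 -1.81]
shift cm (present axes) [10.35 31.94  6.44] n 5.323617817676372
opt L 173.0 j6 -84 yaw -18.31 shift after yaw [-0.23 33.56  6.51]
opt L -7.0 j6 96 yaw 161.69 shift after yaw [  0.23 -33.56   6.51]
```

View pics/side11.png

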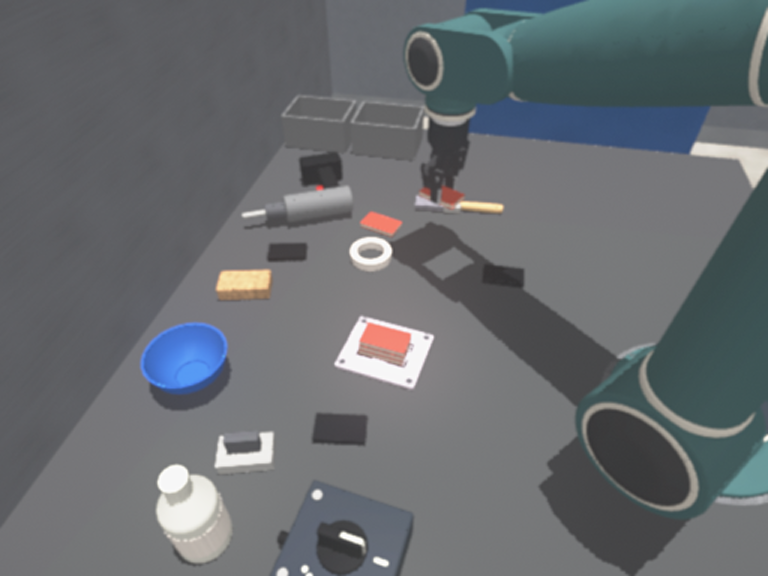

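Fourth panel held at (440,195).

```bash

python3 -m crank '[[[0,0,0],-9.15],[[0,0,0],-9.15],[[0,5.6,0],0],[[0,5.6,0],0],[[0,5.6,0],0],[[0,5.6,0],0],[[0,5.6,0],0],[[-0.2,5.56,0],0]]'
python3 -m crank '[[[0,0,3],0],[[0,0,1.8],0],[[0,0,0],0],[[0,0,0],0],[[0,0,0],0]]'
python3 go.py 504.5 -9.5 45.2 173
```

```text
time: 30.02
position: [0.5028, -0.007, 0.107]
ee_rot: [0.061, 0.998, 0.0, -0.001]
ft_force: [1.1, -0.3, -1.4]
opening: 0.0443
time: 30.65
position: [0.5039, -0.0093, 0.0614]
ee_rot: [0.062, 0.998, -0.0, 0.001]
ft_force: [-0.5, 0.3, -0.5]
opening: 0.0442
t 30.65 tcp [503.9  -9.3  61.4] xdir 172.95 tilt 0.07 F [-0.5  0.3 -0.5] open 44.2 j1,j6 [-0.07 -1.52]
shift cm (present axes) [-0.06 -0.01  1.62] n 0.2695966351072955
opt L 173.0 j6 -84 yaw -0.05 shift after yaw [-0.06 -0.01  1.62]
opt L -7.0 j6 96 yaw 179.95 shift after yaw [0.06 0.01 1.62]
```

```bash

python3 -m crank '[[[-0.06,0,0.9],0],[[0,0,0.5],0],[[0,0,0.2],0],[[0,0,0],0],[[0,0,0],0]]'
python3 go.py 504.5 -9.5 45.2 173
```

```text
time: 31.28
position: [0.5041, -0.009, 0.0452]
ee_rot: [0.061, 0.998, -0.0, 0.0]
ft_force: [-7.0, -1.1, 10.8]
opening: 0.0444
t 31.27 tcp [504.1  -9.   45.2] xdir 172.99 tilt 0.01 F [-7.  -1.1 10.8] open 44.4 j1,j6 [-0.07 -1.52]
shift cm (present axes) [-0.04 -0.05 -0.  ] n 0.007673075139994005
opt L 173.0 j6 -84 yaw -0.01 shift after yaw [-0.04 -0.05 -0.  ]
opt L -7.0 j6 96 yaw 179.99 shift after yaw [ 0.04  0.05 -0.  ]
```

```bash

python3 -m crank '[[[0,0,-0.1],0],[[0,0,0],0],[[0,0,0],0],[[0,0,-3],0],[[0,0,-5],0],[[0,0,-5],0]]' 0.46
python3 go.py 594.5 -364.5 100 -16.5
python3 - <<'E'
from meas import *
a=cam('top');b=cam('side');save(b,'side12.png');panels(a,b)
for o in rects(b,redmask(b,70),.058,80,2500): print(np.round(o[:5],1))
E
```

```text
time: 32.02
position: [0.5038, -0.0089, 0.1767]
ee_rot: [0.061, 0.998, 0.0, -0.0]
ft_force: [0.8, 0.4, -0.4]
opening: 0.0623
t 32.02 tcp [503.8  -8.9 176.7] xdir 172.99 tilt 0.03 F [ 0.8  0.4 -0.4] open 62.3 j1,j6 [-0.07 -1.52]
shift cm (present axes) [-13.35 -34.19   7.66] n 5.697883364114947
opt L -16.5 j6 75 yaw 189.49 shift after yaw [18.8  31.52  7.67]
opt L 163.5 j6 -105 yaw 9.49 shift after yaw [-18.8  -31.52   7.67]
T [ 595.2 -364.6   84.    50.4  -16.4] [373. 177.] 
[500.5  -4.6  79.7  53.7  -6.9]
```

View pics/side12.png

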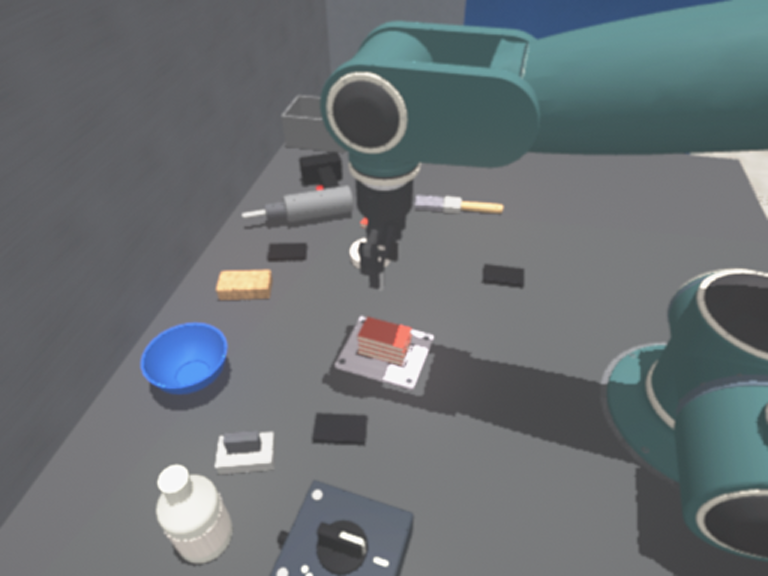

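Four stacked. Fifth: shift (-18.8,-31.5) after a 9.5° yaw.

```bash

python3 -m crank '[[[0,0,0],9.49],[[-3.13,-5.25,0],0],[[-3.13,-5.25,0],0],[[-3.13,-5.25,0],0],[[-3.13,-5.25,0],0],[[-3.13,-5.25,0],0],[[-3.13,-5.25,0],0],[[0,0,4],0]]'
python3 -m crank '[[[0,0,4],0],[[0,0,4],0],[[0,0,2.6],0],[[0,0,0],0],[[0,0,0],0]]'
python3 go.py 594.5 -364.5 -1 163.5
python3 - <<'E'
from meas import *
a=cam('top');b=cam('side');save(a,'top13.png');save(b,'side13.png')
for im in(a,b):
    for o in rects(im,redmask(im,70),.058,80,1200): print(np.round(o[:5],1))
    for o in rects(im,redmask(im,70),.012,80,1200): print('  ',np.round(o[:5],1))
E
```

```text
time: 33.12
position: [0.5957, -0.3686, 0.1365]
ee_rot: [0.145, 0.989, -0.001, 0.002]
ft_force: [-0.1, 0.5, 0.1]
opening: 0.0622
time: 33.75
position: [0.5951, -0.3646, 0.0306]
ee_rot: [0.143, 0.99, -0.0, 0.001]
ft_force: [0.8, -0.7, 0.6]
opening: 0.0625
t 33.75 tcp [ 595.1 -364.6   30.6] xdir 163.51 tilt 0.07 F [ 0.8 -0.7  0.6] open 62.5 j1,j6 [-0.59 -1.87]
shift cm (present axes) [ 0.06 -0.01  3.16] n 0.5274855260080363
opt L 163.5 j6 -105 yaw 0.01 shift after yaw [ 0.06 -0.01  3.16]
opt L -16.5 j6 75 yaw 180.01 shift after yaw [-0.06  0.01  3.16]
[503.3  -7.4  81.1  45.9  -7.6]
   [507.4  -5.6  84.3  47.7  -7.6]
[502.9  -5.1  84.9  53.6  -7.2]
   [512.1 -44.8  90.7  57.3  -7.2]
```

View pics/side13.png

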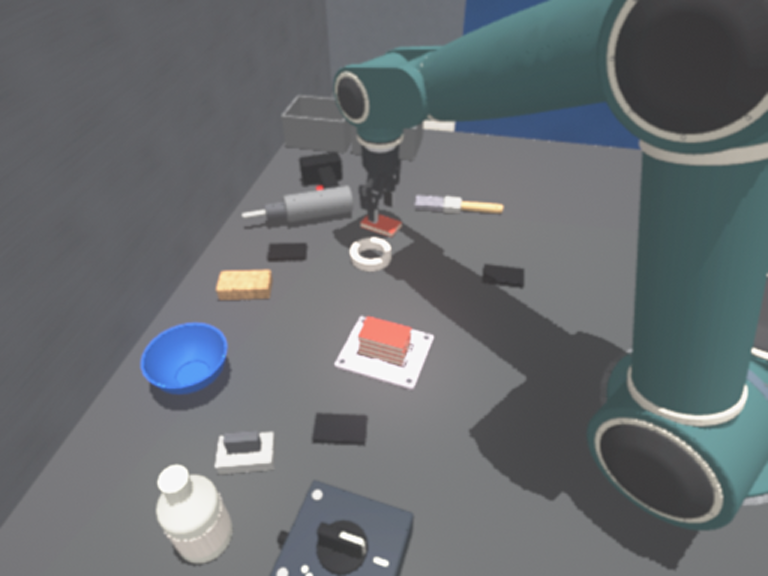

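Above the fifth panel at (380,225), with the tape clear. Grasping.

```bash

python3 -m crank '[[[0.06,0,1.5],0],[[0,0,1.2],0],[[0,0,0.4],0],[[0,0,0],0]]'
python3 -m crank '[[[0,0,0],0],[[0,0,0],0],[[0,0,0],0],[[0,0,0],0]]' -1
python3 go.py 594.5 -364.5 -1 163.5
python3 -m crank '[[[0,0,-3],0],[[0,0,-5],0],[[0,0,-5],0],[[0,0,0],0]]'
python3 go.py 504.5 -9.5 58 173
python3 - <<'E'
from meas import *
b=cam('side'); save(b,'side14.png');
E
```

```text
time: 34.35
position: [0.5939, -0.364, -0.002]
ee_rot: [0.143, 0.99, 0.0, -0.0]
ft_force: [0.4, 0.8, 0.1]
opening: 0.0622
time: 34.85
position: [0.5945, -0.3644, -0.0007]
ee_rot: [0.143, 0.99, -0.0, 0.001]
ft_force: [-1.1, 0.1, 5.7]
opening: 0.0439
t 34.85 tcp [ 594.5 -364.4   -0.7] xdir 163.5 tilt 0.07 F [-1.1  0.1  5.7] open 43.9 j1,j6 [-0.59 -1.87]
shift cm (present axes) [-0.01 -0.01  0.03] n 0.004263251553215706
opt L 163.5 j6 -105 yaw -0.0 shift after yaw [-0.01 -0.01  0.03]
opt L -16.5 j6 75 yaw 180.0 shift after yaw [0.01 0.01 0.03]
time: 35.35
position: [0.5955, -0.365, 0.1335]
ee_rot: [0.143, 0.99, -0.001, 0.003]
ft_force: [-0.4, 0.1, -1.5]
opening: 0.0446
t 35.35 tcp [ 595.5 -365.   133.5] xdir 163.5 tilt 0.39 F [-0.4  0.1 -1.5] open 44.6 j1,j6 [-0.59 -1.87]
shift cm (present axes) [18.86 31.52  7.36] n 5.253399492795099
opt L 173.0 j6 -84 yaw -9.5 shift after yaw [13.36 34.18  7.55]
opt L -7.0 j6 96 yaw 170.5 shift after yaw [-13.36 -34.18   7.55]
```

View pics/side14.png

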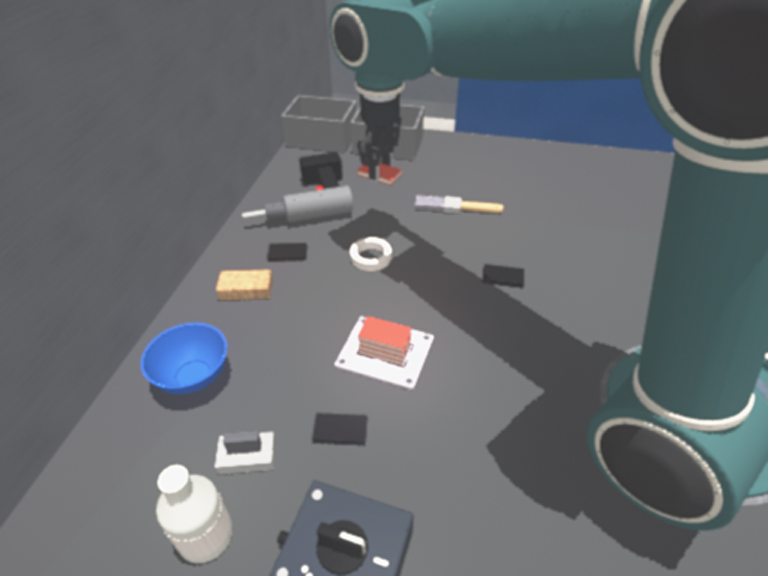

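```bash

python3 -m crank '[[[0,0,0],-9.5],[[2.23,5.6,0],0],[[2.23,5.6,0],0],[[2.23,5.6,0],0],[[2.23,5.6,0],0],[[2.23,5.6,0],0],[[2.1,5.6,0],0],[[0,0.5,0],0]]'
python3 -m crank '[[[0,0,3],0],[[0,0,3],0],[[0,0,0],0],[[0,0,0],0],[[0,0,0],0]]'
python3 go.py 504.5 -9.5 57.2 173
```

```text
time: 36.4
position: [0.5028, -0.0067, 0.1272]
ee_rot: [0.059, 0.998, 0.0, -0.001]
ft_force: [0.3, 0.4, -0.6]
opening: 0.0445
time: 37.02
position: [0.5047, -0.0098, 0.0697]
ee_rot: [0.061, 0.998, -0.0, 0.001]
ft_force: [-0.6, -0.2, -0.9]
opening: 0.0447
t 37.02 tcp [504.7  -9.8  69.7] xdir 172.99 tilt 0.09 F [-0.6 -0.2 -0.9] open 44.7 j1,j6 [-0.07 -1.52]
shift cm (present axes) [0.03 0.02 1.25] n 0.20806061286074565
opt L 173.0 j6 -84 yaw -0.01 shift after yaw [0.03 0.02 1.25]
opt L -7.0 j6 96 yaw 179.99 shift after yaw [-0.03 -0.02  1.25]
```

```bash

python3 -m crank '[[[0.03,0.02,0.6],0],[[0,0,0.4],0],[[0,0,0.2],0],[[0,0,0],0],[[0,0,0],0]]'
python3 go.py 504.5 -9.5 57.2 173
```

```text
time: 37.65
position: [0.5039, -0.0093, 0.0572]
ee_rot: [0.061, 0.998, -0.0, 0.0]
ft_force: [-4.9, -0.3, 9.7]
opening: 0.0447
t 37.65 tcp [503.9  -9.3  57.2] xdir 173.01 tilt 0.01 F [-4.9 -0.3  9.7] open 44.7 j1,j6 [-0.07 -1.52]
shift cm (present axes) [-0.06 -0.02 -0.  ] n 0.010031319810018704
opt L 173.0 j6 -84 yaw 0.01 shift after yaw [-0.06 -0.02 -0.  ]
opt L -7.0 j6 96 yaw 180.01 shift after yaw [ 0.06  0.02 -0.  ]
```

```bash

python3 -m crank '[[[0,0,-0.1],0],[[0,0,0],0],[[0,0,0],0],[[0,0,-3],0],[[0,0,-5],0],[[0,0,-4],0]]' 0.46
python3 go.py 659.5 231.2 100 18.6
python3 - <<'E'
from meas import *
a=cam('top');b=cam('side');save(b,'side15.png');panels(a,b)
for o in rects(b,redmask(b,70),.070,80,2500): print(np.round(o[:5],1))
for im in(a,b):
    print('pressbar',blob(im,(.66,.231),.04,.045,.07))
E
```

```text
time: 38.4
position: [0.5039, -0.0093, 0.1793]
ee_rot: [0.061, 0.998, 0.0, 0.0]
ft_force: [0.3, -0.2, 0.1]
opening: 0.0623
t 38.4 tcp [503.9  -9.3 179.3] xdir 173.0 tilt 0.04 F [ 0.3 -0.2  0.1] open 62.3 j1,j6 [-0.07 -1.52]
shift cm (present axes) [-12.51  25.76   7.94] n 4.293863578427182
opt L 18.6 j6 91 yaw 154.4 shift after yaw [ 22.42 -17.83   7.93]
opt L 198.6 j6 -89 yaw -25.6 shift after yaw [-22.42  17.83   7.93]
[499.1  -7.   82.9  47.9  -6.3]
pressbar (136, array([658.7, 230.3,  58.9]), 'z95', array([59.6, 63.8]), 'rect', array([660. , 231.4,  49.7,  16.2,  18.4]), 'pca', np.float64(17.8))
pressbar (223, array([657. , 231.9,  55.4]), 'z95', array([56.8, 58.9]), 'rect', array([658.3, 230. ,  49.7,  17.7,  20. ]), 'pca', np.float64(18.9))
```

View pics/side15.png

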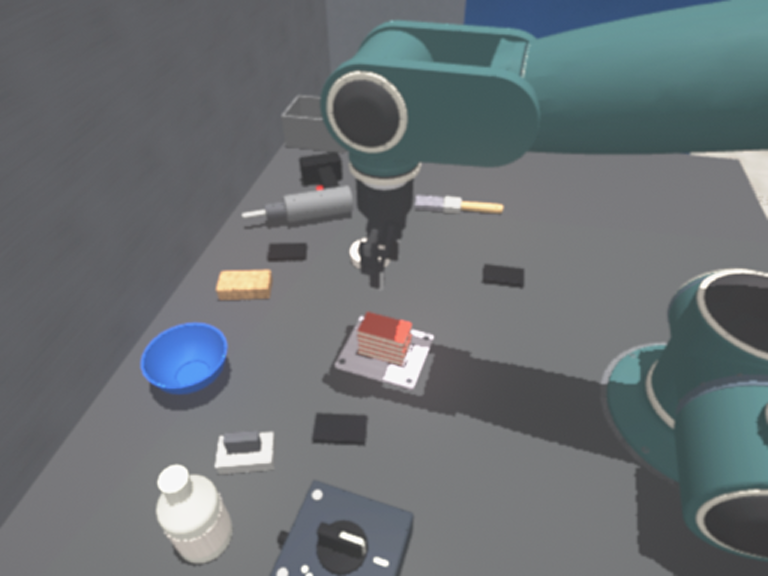

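All five are stacked at (385,340). Now the press block.

```bash

python3 -m crank '[[[0,0,0],-8.6],[[0,0,0],-8.5],[[0,0,0],-8.5],[[-4.49,3.57,0],0],[[-4.49,3.57,0],0],[[-4.49,3.57,0],0],[[-4.49,3.57,0],0],[[-4.46,3.55,0],0]]' 0
python3 -m crank '[[[0,0,4],0],[[0,0,4],0],[[0,0,0],0],[[0,0,0],0]]'
python3 go.py 659.4 230.9 31 198.6
python3 - <<'E'
from meas import *
a=cam('top');b=cam('side');save(b,'side16.png');save(a,'top16.png')
for im in(a,b):
    for o in rects(im,redmask(im,70),.070,80,1200): print(np.round(o[:5],1))
E
```

```text
time: 39.5
position: [0.6601, 0.233, 0.1763]
ee_rot: [-0.162, 0.987, -0.0, -0.0]
ft_force: [1.1, -0.6, -0.1]
opening: 0.0427
time: 40.0
position: [0.6599, 0.2313, 0.099]
ee_rot: [-0.162, 0.987, 0.0, 0.001]
ft_force: [-0.1, -0.1, 0.4]
opening: 0.0426
t 40.0 tcp [659.9 231.3  99. ] xdir -161.41 tilt 0.07 F [-0.1 -0.1  0.4] open 42.6 j1,j6 [ 0.3  -1.59]
shift cm (present axes) [ 0.07 -0.02  6.8 ] n 1.1327292238442357
opt L 198.6 j6 -89 yaw -0.01 shift after yaw [ 0.06 -0.02  6.8 ]
opt L 18.599999999999994 j6 91 yaw 179.99 shift after yaw [-0.06  0.02  6.8 ]
[503.   -8.8  81.4  45.9  -6.6]
[502.1  -7.7  86.5  48.9  -6.3]
```

View pics/side16.png

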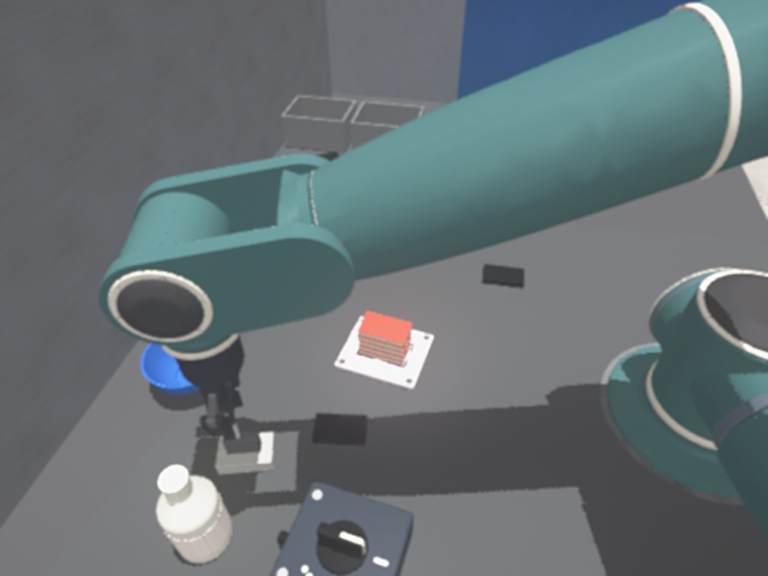

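View pics/top16.png

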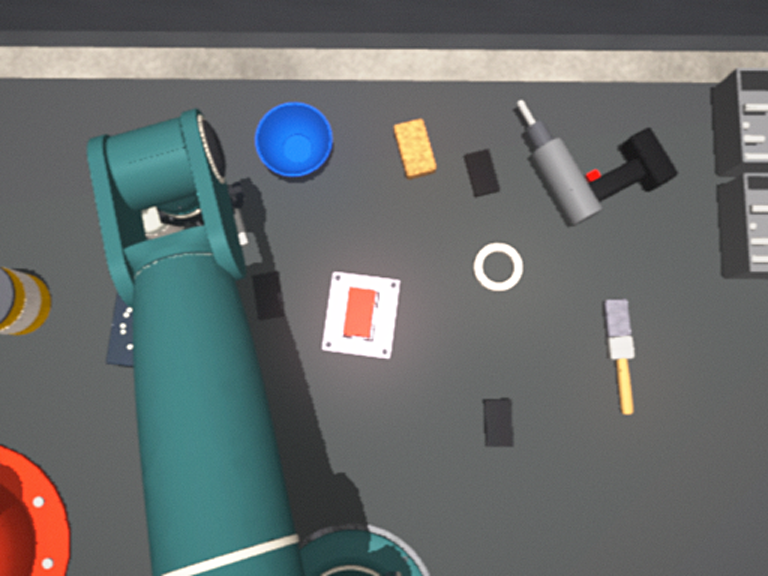

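```bash
python3 - <<'E'
from meas import *
b=cam('side');C=cloud(b)
for u,v in((200,352),(170,352),(185,340),(340,300),(300,260),(140,330),(210,380),(175,480),(195,520)):
    print(u,v,C[int(v/1.5),int(u/1.5)].round(3))
E
```

```text
200 352 [0.639 0.269 0.297]
170 352 [0.67  0.276 0.296]
185 340 [0.628 0.294 0.347]
340 300 [0.486 0.249 0.386]
300 260 [0.515 0.259 0.437]
140 330 [0.659 0.31  0.369]
210 380 [0.642 0.266 0.243]
175 480 [0.665 0.351 0.159]
195 520 [0.644 0.368 0.108]
```

The wrist ring's underside will be at about 229 mm, above the 160 mm bottle, so it's clear. Descending onto the press grip.

```bash

python3 -m crank '[[[0.07,0,3],0],[[0,0,2.6],0],[[0,0,1.0],0],[[0,0,0],0],[[0,0,0],0]]'
python3 go.py 659.4 230.9 31 198.6
```

```text
time: 40.78
position: [0.6595, 0.2312, 0.0331]
ee_rot: [-0.162, 0.987, 0.0, 0.001]
ft_force: [0.2, -0.1, -0.4]
opening: 0.0427
t 40.77 tcp [659.5 231.2  33.1] xdir -161.4 tilt 0.11 F [ 0.2 -0.1 -0.4] open 42.7 j1,j6 [ 0.3  -1.59]
shift cm (present axes) [ 0.02 -0.03  0.21] n 0.035069618253000374
opt L 198.6 j6 -89 yaw 0.0 shift after yaw [ 0.02 -0.03  0.21]
opt L 18.599999999999994 j6 91 yaw 180.0 shift after yaw [-0.02  0.03  0.21]
```

```bash

python3 -m crank '[[[0,0,0],0],[[0,0,0],0],[[0,0,0],0],[[0,0,0],0],[[0,0,0],0]]' -1
python3 go.py 659.4 230.9 31 198.6
python3 -m crank '[[[0,0,-3],0],[[0,0,-4],0],[[0,0,-5],0],[[0,0,-3],0],[[0,0,0],0]]'
python3 go.py 504 -9.2 130 173
python3 - <<'E'
from meas import *
b=cam('side');save(b,'side17.png')
E
```

```text
time: 41.4
position: [0.6593, 0.2311, 0.0326]
ee_rot: [-0.162, 0.987, 0.0, 0.001]
ft_force: [0.1, -1.1, 6.2]
opening: 0.0149
t 41.4 tcp [659.3 231.1  32.6] xdir -161.4 tilt 0.08 F [ 0.1 -1.1  6.2] open 14.9 j1,j6 [ 0.3  -1.59]
shift cm (present axes) [-0.01 -0.02  0.16] n 0.02665821028590895
opt L 198.6 j6 -89 yaw 0.0 shift after yaw [-0.01 -0.02  0.16]
opt L 18.599999999999994 j6 91 yaw 180.0 shift after yaw [0.01 0.02 0.16]
time: 42.02
position: [0.6594, 0.2313, 0.1836]
ee_rot: [-0.162, 0.987, 0.0, 0.002]
ft_force: [0.5, 1.6, -5.9]
opening: 0.0149
t 42.02 tcp [659.4 231.3 183.6] xdir -161.39 tilt 0.2 F [ 0.5  1.6 -5.9] open 14.9 j1,j6 [ 0.3  -1.59]
shift cm (present axes) [ 22.42 -17.83   5.28] n 3.736783688025216
opt L 173.0 j6 -84 yaw 25.61 shift after yaw [ 12.49 -25.76   5.36]
opt L -7.0 j6 96 yaw 205.61 shift after yaw [-12.49  25.76   5.36]
```

View pics/side17.png

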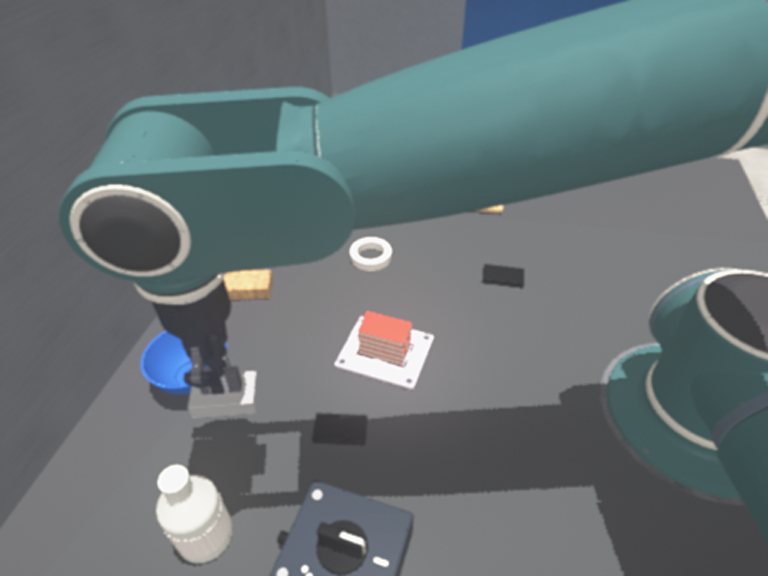

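Press block is held level at (222,390). Moving over the pile.

```bash

python3 -m crank '[[[0,0,0],8.6],[[0,0,0],8.5],[[0,0,0],8.5],[[2.5,-5.15,0],0],[[2.5,-5.15,0],0],[[2.5,-5.15,0],0],[[2.5,-5.15,0],0],[[2.49,-5.15,0],0]]'
python3 -m crank '[[[0,0,2.5],0],[[0,0,2.5],0],[[0,0,0],0],[[0,0,0],0],[[0,0,0],0]]'
python3 go.py 504 -9.2 103.6 173
python3 - <<'E'
from meas import *
b=cam('side');save(b,'side18.png')
E
```

```text
time: 43.08
position: [0.5015, -0.0106, 0.1788]
ee_rot: [0.061, 0.998, -0.0, -0.002]
ft_force: [0.6, -0.6, -5.0]
opening: 0.0149
time: 43.7
position: [0.5038, -0.0092, 0.1322]
ee_rot: [0.061, 0.998, -0.0, 0.0]
ft_force: [0.0, -0.2, -4.8]
opening: 0.0149
t 43.7 tcp [503.8  -9.2 132.2] xdir 173.02 tilt 0.05 F [ 0.  -0.2 -4.8] open 14.9 j1,j6 [-0.07 -1.52]
shift cm (present axes) [-0.02  0.01  2.86] n 0.4763585235957142
opt L 173.0 j6 -84 yaw 0.02 shift after yaw [-0.02  0.01  2.86]
opt L -7.0 j6 96 yaw 180.02 shift after yaw [ 0.02 -0.01  2.86]
```

View pics/side18.png

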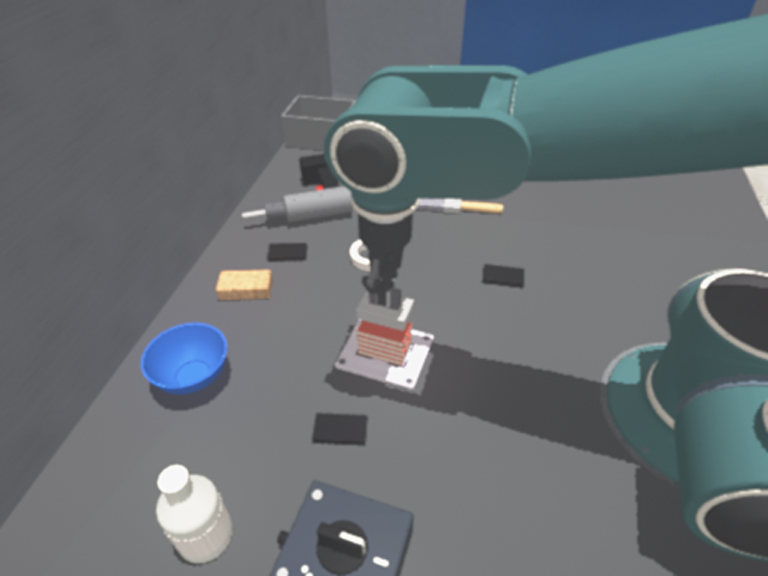

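```bash

python3 -m crank '[[[0,0,1.2],0],[[0,0,0.8],0],[[0,0,0.5],0],[[0,0,0.2],0],[[0,0,0],0],[[0,0,0],0]]'
python3 go.py 504 -9.2 102.6 173
python3 - <<'E'
from meas import *
b=cam('side');cr=b['pixels'][180:275,200:310,::-1]; cv2.imwrite('pics/pile19.png',cv2.resize(cr,None,fx=6,fy=6,interpolation=cv2.INTER_CUBIC))
E
```

```text
time: 44.5
position: [0.5036, -0.0094, 0.1048]
ee_rot: [0.061, 0.998, -0.0, 0.0]
ft_force: [0.4, -1.1, -5.5]
opening: 0.0148
t 44.5 tcp [503.6  -9.4 104.8] xdir 173.01 tilt 0.03 F [ 0.4 -1.1 -5.5] open 14.8 j1,j6 [-0.07 -1.52]
shift cm (present axes) [-0.04  0.02  0.22] n 0.03703967405463498
opt L 173.0 j6 -84 yaw 0.0 shift after yaw [-0.04  0.02  0.22]
opt L -7.0 j6 96 yaw 180.0 shift after yaw [ 0.04 -0.02  0.22]
```

View pics/pile19.png

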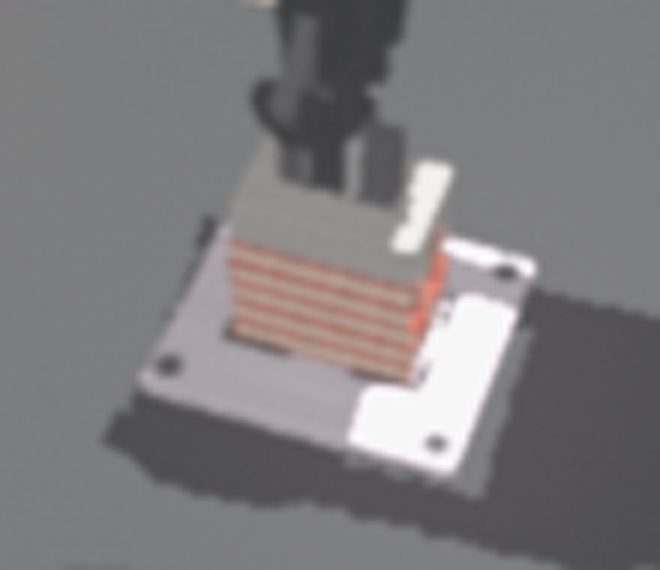

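The pile is square within the corner lines, and the press sits aligned about 2 mm above it. Lowering.

```bash

python3 -m crank '[[[0,0,0.15],0],[[0,0,0.1],0],[[0,0,0],0],[[0,0,0],0]]'
python3 go.py 504 -9.2 102.6 173
```

```text
time: 45.05
position: [0.5037, -0.0094, 0.1026]
ee_rot: [0.061, 0.998, 0.0, 0.0]
ft_force: [-2.8, 0.3, 5.8]
opening: 0.015
t 45.05 tcp [503.7  -9.4 102.6] xdir 173.0 tilt 0.04 F [-2.8  0.3  5.8] open 15.0 j1,j6 [-0.07 -1.52]
shift cm (present axes) [-0.03  0.02 -0.  ] n 0.004811244514275733
opt L 173.0 j6 -84 yaw 0.0 shift after yaw [-0.03  0.02 -0.  ]
opt L -7.0 j6 96 yaw 180.0 shift after yaw [ 0.03 -0.02 -0.  ]
```

```bash

python3 -m crank '[[[0,0,0],0],[[0,0,0],0],[[0,0,0],0],[[0,0,-3],0],[[0,0,-5],0],[[0,0,-5],0],[[0,0,0],0]]' 0
python3 go.py 475.5 344.2 230 174.2
```

```text
time: 45.92
position: [0.5046, -0.0094, 0.2361]
ee_rot: [0.061, 0.998, -0.0, 0.003]
ft_force: [0.0, 0.6, -0.6]
opening: 0.0425
t 45.92 tcp [504.6  -9.4 236.1] xdir 173.0 tilt 0.35 F [ 0.   0.6 -0.6] open 42.5 j1,j6 [-0.07 -1.52]
shift cm (present axes) [ 7.2  34.75  0.58] n 5.790858873939978
opt L 174.2 j6 -48 yaw -1.2 shift after yaw [ 6.47 34.89  0.61]
opt L -5.800000000000011 j6 132 yaw 178.8 shift after yaw [ -6.47 -34.89   0.61]
```

```bash

python3 -m crank '[[[0,0,0],-1.2],[[1.08,5.8,0],0],[[1.08,5.8,0],0],[[1.08,5.8,0],0],[[1.08,5.8,0],0],[[1.08,5.8,0],0],[[1.07,5.8,0],0],[[0,0,0],0]]'
python3 -m crank '[[[0,0,0],0],[[0,0,0],0]]'
python3 go.py 475.5 344.2 77 174.2
python3 - <<'E'
from meas import *
a=cam('top');b=cam('side');save(b,'side20.png')
panels(a,b)
for im in(a,b):
    print('bar',blob(im,(.504,-.009),.04,.112,.14)); print('face',blob(im,(.504,-.009),.055,.086,.102)); print('dial',blob(im,(.4755,.344),.04,.085,.11))
cr=a['pixels'][175:245,205:275,::-1]; cv2.imwrite('pics/pile20.png',cv2.resize(cr,None,fx=8,fy=8,interpolation=cv2.INTER_CUBIC))
E
```

```text
time: 46.92
position: [0.4729, 0.3463, 0.2296]
ee_rot: [0.048, 0.999, -0.001, -0.001]
ft_force: [0.3, -1.0, -0.1]
opening: 0.0427
time: 47.18
position: [0.4744, 0.3424, 0.2316]
ee_rot: [0.051, 0.999, -0.0, -0.0]
ft_force: [0.3, 0.1, 0.6]
opening: 0.0427
t 47.17 tcp [474.4 342.4 231.6] xdir 174.15 tilt 0.03 F [0.3 0.1 0.6] open 42.7 j1,j6 [ 0.58 -0.89]
shift cm (present axes) [-0.1   0.2  15.46] n 2.57648018040592
opt L 174.2 j6 -48 yaw -0.05 shift after yaw [-0.09  0.19 15.46]
opt L -5.800000000000011 j6 132 yaw 179.95 shift after yaw [ 0.09 -0.19 15.46]
bar (144, array([502.9,  -6.8, 129.3]), 'z95', array([130.1, 133.9]), 'rect', array([503.7,  -6.5,  49.3,  16.1,  -7.2]), 'pca', np.float64(-6.9))
face (495, array([502.9,  -7.1,  96.3]), 'z95', array([96.4, 99.7]), 'rect', array([504.1,  -6.4,  80.3,  50.3,  -6.9]), 'pca', np.float64(-7.5))
dial (182, array([475.9, 343. ,  99.7]), 'z95', array([101.5, 105.9]), 'rect', array([476.1, 345. ,  55.5,  17.1,  -5.4]), 'pca', np.float64(-5.7))
bar None
face None
dial (369, array([474.4, 345.6,  97.4]), 'z95', array([ 99. , 101.3]), 'rect', array([475.3, 343.8,  56.7,  15.7,  -5.1]), 'pca', np.float64(-5.7))
```

View pics/side20.png

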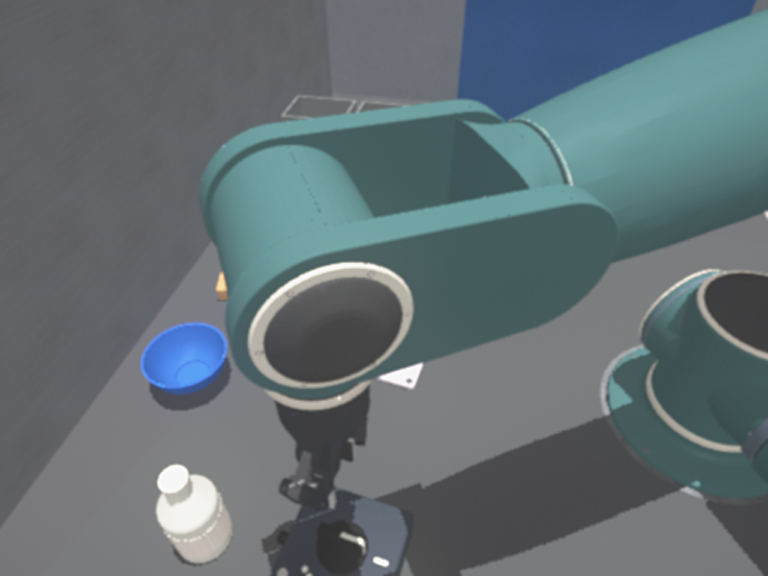

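View pics/pile20.png

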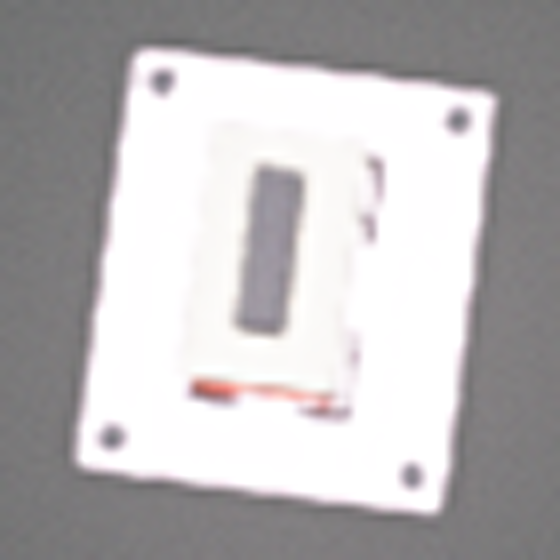

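Press sits square on the pile at -7° with its face at 96 mm (jig 10 + 5×12 + 24 = 94 mm expected). Now down to the dial.

```bash

python3 -m crank '[[[-0.09,0.19,4],0],[[0,0,5],0],[[0,0,4],0],[[0,0,1.5],0],[[0,0,0.8],0],[[0,0,0],0],[[0,0,0],0]]'
python3 go.py 475.5 344.2 77 174.2
```

```text
time: 48.15
position: [0.4759, 0.3455, 0.0804]
ee_rot: [0.051, 0.999, 0.001, 0.001]
ft_force: [0.5, -1.1, -0.0]
opening: 0.0424
t 48.15 tcp [475.9 345.5  80.4] xdir 174.2 tilt 0.11 F [ 0.5 -1.1 -0. ] open 42.4 j1,j6 [ 0.58 -0.88]
shift cm (present axes) [ 0.02 -0.14  0.34] n 0.057057087326691736
opt L 174.2 j6 -48 yaw 0.0 shift after yaw [ 0.02 -0.14  0.34]
opt L -5.800000000000011 j6 132 yaw 180.0 shift after yaw [-0.02  0.14  0.34]
```

```bash

python3 -m crank '[[[0,-0.13,0.3],0],[[0,0,0],0]]'
python3 -m crank '[[[0,0,0],0],[[0,0,0],0],[[0,0,0],0],[[0,0,0],0],[[0,0,0],0]]' -1
python3 -m crank '[[[0,0,0],6],[[0,0,0],7],[[0,0,0],7],[[0,0,0],7],[[0,0,0],7],[[0,0,0],7],[[0,0,0],7]]'
python3 -m crank '[[[0,0,0],7],[[0,0,0],7],[[0,0,0],7],[[0,0,0],7],[[0,0,0],4],[[0,0,0],0],[[0,0,0],0]]'
python3 go.py 475.5 344.2 77 94.3
```

```text
time: 48.4
position: [0.4752, 0.3438, 0.0761]
ee_rot: [0.051, 0.999, 0.0, 0.0]
ft_force: [0.1, 0.2, -0.2]
opening: 0.0429
time: 49.02
position: [0.4752, 0.343, 0.0764]
ee_rot: [0.051, 0.999, -0.001, -0.0]
ft_force: [-4.3, -10.9, 7.5]
opening: 0.0138
time: 49.9
position: [0.4761, 0.3443, 0.0764]
ee_rot: [0.454, 0.891, 0.001, 0.001]
ft_force: [8.7, 4.5, -3.1]
opening: 0.0139
time: 50.78
position: [0.4771, 0.3447, 0.0765]
ee_rot: [0.681, 0.733, 0.002, 0.001]
ft_force: [17.2, 6.4, -7.3]
opening: 0.0139
t 50.77 tcp [477.1 344.7  76.5] xdir 94.2 tilt 0.31 F [17.2  6.4 -7.3] open 13.9 j1,j6 [0.58 0.51]
shift cm (present axes) [-0.03 -0.16 -0.05] n 0.02706815752369302
opt L 94.3 j6 32 yaw -0.11 shift after yaw [-0.03 -0.16 -0.05]
opt L 274.3 j6 -148 yaw -180.11 shift after yaw [ 0.03  0.16 -0.05]
```

Opening, rising and backing off to look.

```bash

python3 -m crank '[[[0,0,0],0],[[0,0,0],0],[[0,0,0],0],[[0,0,-4],0],[[0,0,-6],0],[[0,0,-6],0],[[0,0,0],0]]' 0
python3 go.py 400 200 300 94
python3 - <<'E'
from meas import *
a=cam('top');b=cam('side')
for im in(a,b): print('dial',blob(im,(.4755,.344),.04,.085,.11))
E
```

```text
time: 51.65
position: [0.4763, 0.3446, 0.2415]
ee_rot: [0.681, 0.733, 0.004, 0.001]
ft_force: [0.9, 0.4, -0.1]
opening: 0.0428
t 51.65 tcp [476.3 344.6 241.5] xdir 94.21 tilt 0.44 F [ 0.9  0.4 -0.1] open 42.8 j1,j6 [0.58 0.51]
shift cm (present axes) [-13.84  -8.63  -5.96] n 2.307288987422741
opt L 94.0 j6 23 yaw 0.2 shift after yaw [-13.9   -8.62  -5.85]
opt L 274.0 j6 -157 yaw -179.8 shift after yaw [13.9   8.62 -5.85]
dial (164, array([476.2, 343.1, 100.8]), 'z95', array([102. , 105.9]), 'rect', array([476.7, 345.1,  56.5,  15.5, -85.6]), 'pca', np.float64(-85.4))
dial (333, array([474.5, 346.7,  98.2]), 'z95', array([ 99.2, 101.6]), 'rect', array([475.6, 344.3,  56.3,  15.3, -85.8]), 'pca', np.float64(-86.0))
```

Dial measures 94.3°, exactly on two dots. Moving the arm aside at height for a final look.

```bash

python3 -m crank '[[[0,0,-4],0],[[-6,0,0],0],[[-6,0,0],0],[[-6,0,0],0],[[-6,0,0],0],[[-6,0,0],0],[[-6,0,0],0],[[-6,0,0],0]]'
python3 -m crank '[[[-6,0,0],0],[[-6,0,0],0],[[-6,0,0],0],[[-6,0,0],0],[[0,0,0],0],[[0,0,0],0]]'
python3 - <<'E'
from meas import *
a=cam('top');b=cam('side');save(a,'topF.png');save(b,'sideF.png')
for im in(a,b):
    print('bar',blob(im,(.504,-.009),.04,.112,.14)); print('face',blob(im,(.504,-.009),.055,.086,.102)); print('dial',blob(im,(.4755,.344),.04,.085,.11))
cr=b['pixels'][180:275,200:310,::-1]; cv2.imwrite('pics/pileF.png',cv2.resize(cr,None,fx=6,fy=6,interpolation=cv2.INTER_CUBIC))
E
python3 go.py
```

```text
time: 52.75
position: [0.5054, -0.0768, 0.2744]
ee_rot: [0.681, 0.733, -0.0, -0.001]
ft_force: [0.9, 0.1, -0.7]
opening: 0.0426
time: 53.5
position: [0.5233, -0.314, 0.2744]
ee_rot: [0.681, 0.732, -0.0, -0.001]
ft_force: [-0.3, 0.5, 0.4]
opening: 0.0428
bar (144, array([503.2,  -6.8, 129.5]), 'z95', array([130.1, 133.8]), 'rect', array([503.9,  -6.4,  50.3,  16.3,  -7. ]), 'pca', np.float64(-6.7))
face (499, array([502.9,  -6.9,  96.2]), 'z95', array([96.2, 99.5]), 'rect', array([503.9,  -6.4,  80.4,  50. ,  -7. ]), 'pca', np.float64(-7.1))
dial (160, array([476.2, 343.2, 101.5]), 'z95', array([102.2, 106.3]), 'rect', array([476.8, 344. ,  56.6,  15.1, -85.7]), 'pca', np.float64(-85.7))
bar (186, array([501. ,  -4.4, 123.4]), 'z95', array([125.7, 128.6]), 'rect', array([502. ,  -7.2,  50. ,  17.9,  -9.7]), 'pca', np.float64(-5.8))
face (392, array([499.6,   1.9,  93.2]), 'z95', array([93.2, 98.8]), 'rect', array([502.2,  -7.2,  80.9,  52.5,  -5.9]), 'pca', np.float64(0.5))
dial (333, array([474.5, 346.7,  98.1]), 'z95', array([ 99.1, 101.3]), 'rect', array([475.7, 344. ,  56.6,  15.5, -85.9]), 'pca', np.float64(-86.0))
t 53.6 tcp [ 523.6 -313.3  275.4] xdir 94.26 tilt 0.04 F [-0.2  0.4  0.6] open 42.7 j1,j6 [-0.58 -0.66]
```

View pics/topF.png

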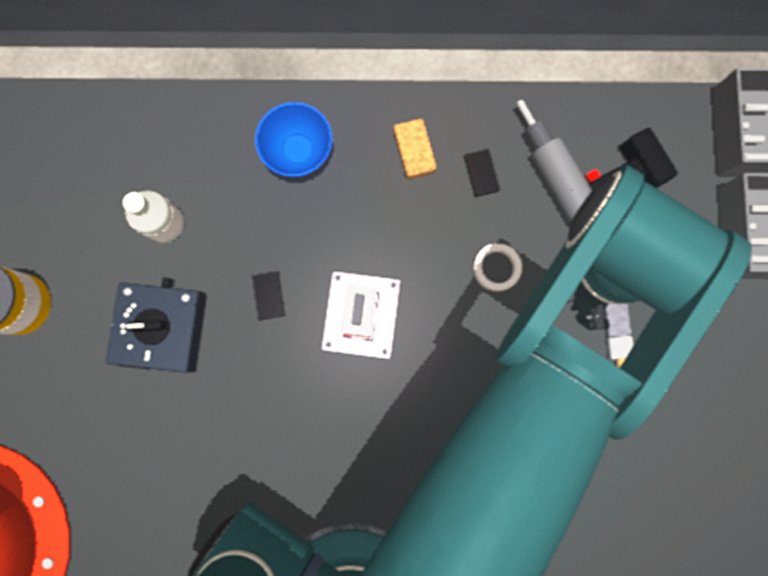

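View pics/pileF.png

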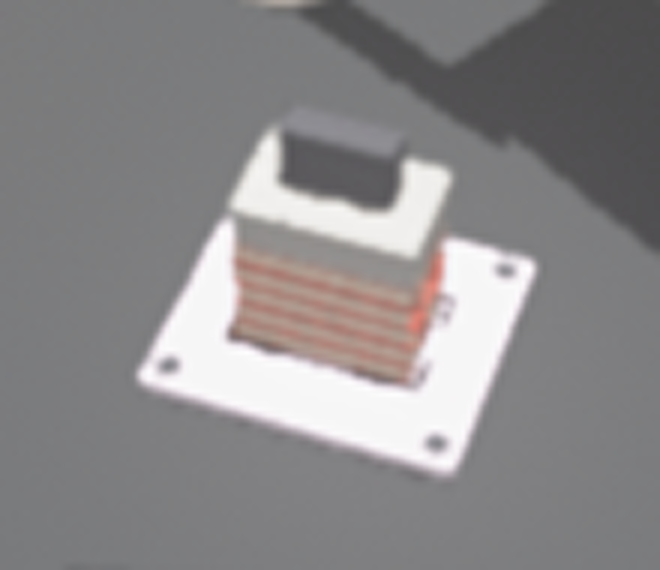

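View pics/sideF.png

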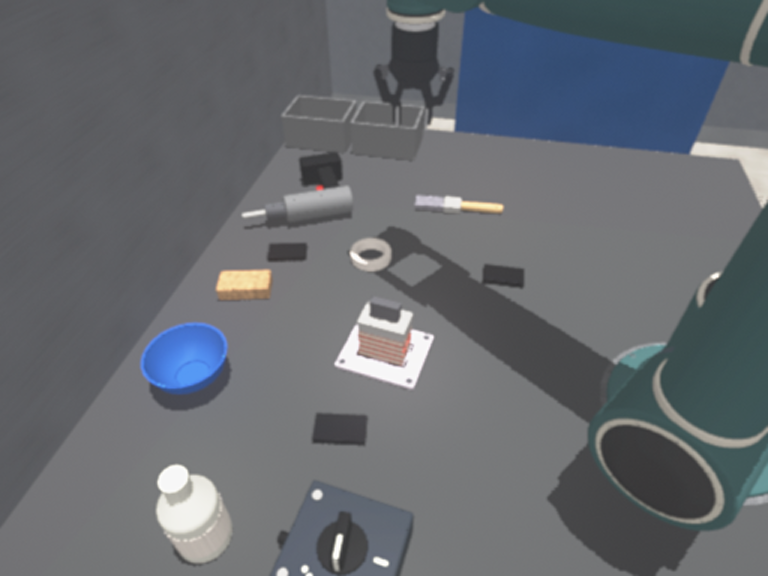

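The pile with the press stands square at (385,335) in the side view. The dial points to two dots, and tape, brush and bottle are in place.

```bash
python3 -c "
from workcell import r
print(r.hand_in())"
```

```text
the job is handed in; nothing more can be done
None
```

The job is done and handed in at about 54 s of the 210 s allowed. I turned the dial back to off, then stacked all five red panels on the jig outline. The press block went on top, and last I turned the dial to two dots.

My final checks in both cameras showed:
- **Dial:** it stands at about 94.3°, which is the two-dot mark.
- **Press block:** it lies at -7°, the same as the jig. It is centred within about 2–3 mm of my jig estimate. Its top face reads 93–96 mm against the 94 mm expected.
- **Everything else:** the tape roll, brush and hardener bottle look where they were. The black look-alikes were not touched.

- **Disagreements:** the two cameras differ by 1–2 mm. Both put the pile and press 1–3 mm to the +y side of my jig estimate, which is about the calibration error. One coarse side-camera fit of the press's grip bar gave -9.7° instead of -7°; the other fits were within about 1° of -7°, apart from two point-spread readings skewed by uneven points.
- **Disturbances:** I saw no panel knocked aside and no slackening of the grip.

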